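# Read a sample's label with a hand scanner and dock the scanner in its keyed charger

## Task

Pick up the cordless label scanner and read the label of the sample station that carries the flat rectangular bar of copper, and no other: point the nose squarely at the middle of that label from about 10 cm away, the scanner not rolled to the side, and hold it still there for two seconds. Then put the scanner upright into its charging cradle, turned so that the rib on its foot enters the cradle's notch, fully home, and let go. Leave the sample stations and everything else on the bench where they are.

Things in the scene. Friction and masses are not known exactly. Their poses are not given: they have to be found in the camera images.
- scanner_grip (a point): hand scanner (0.24 kg or so) standing loose and upright on its foot: white head 85 mm (x) x 38 mm (y) x 38 mm high on a grey handle 34 x 28 mm; 143 mm high. Point in the head to hold across its width (y) from above: 124 mm above the foot's underside, 19 mm below the flat top; the head's parallel sides run from 40 mm behind it to 45 mm ahead. x points out of the nose, z up the handle
- scanner_nose (a point): middle of the scanner's front window, 59 mm straight ahead (+x) of scanner_grip, in a black nose 48 mm wide x 44 mm high; it looks along its +x, y points to its left, z up the handle
- scanner_foot (a point): centre of the underside of the scanner's black foot, 5 mm behind (-x) and 124 mm below scanner_grip. The foot is 44 mm (x) x 36 mm (y), 34 mm high, its lowest 4 mm narrowed to 40 x 32 mm; a rib 10 mm wide (y) stands out 6 mm from the middle of its back (-x) face over the foot's whole height. Axes as the scanner's
- cradle_socket (a point): centre of the pocket floor, 8 mm above the bench, of the fixed grey charging cradle. Pocket 48 mm (x) x 40 mm (y), 28 mm deep (rim 36 mm above the bench), open above, 2 mm play round the foot; in its back (-x) wall a notch 14 mm wide (y), 10 mm deep (x) for the foot's rib. Docked, scanner_foot meets this point, axes alike: x is where the nose points, z up
- cradle_block (a point): centre of the top of the lower charger block (40 mm x 64 mm, 28 mm high) behind (-x) the cradle's socket, 60 mm from the socket's centre; it shows which end is the cradle's back; the cradle is 116 x 64 mm over all
- label_bar: paper barcode label, 60 x 36 mm, on the sloping plate of the loose grey sample station with a flat rectangular copper bar, 64 x 20 x 6 mm (the one to read) on top. Origin: middle of the label's face, 85 mm above the bench; x points squarely out of the face (35 degrees up from level), y level along it, z up the slope. Station 0.9 kg, 88 mm wide, base from 40 mm ahead to 75 mm behind, top 116 mm high
- label_disc: paper barcode label, 60 x 36 mm, on the sloping plate of the loose grey sample station with a round copper disc, 32 mm across and 14 mm high on top. Origin: middle of the label's face, 85 mm above the bench; x points squarely out of the face (35 degrees up from level), y level along it, z up the slope. Station 0.9 kg, 88 mm wide, base from 40 mm ahead to 75 mm behind, top 116 mm high
- label_ring: paper barcode label, 60 x 36 mm, on the sloping plate of the loose grey sample station with a copper ring, 44 mm across and 8 mm high on top. Origin: middle of the label's face, 85 mm above the bench; x points squarely out of the face (35 degrees up from level), y level along it, z up the slope. Station 0.9 kg, 88 mm wide, base from 40 mm ahead to 75 mm behind, top 116 mm high
- dish: shut glass petri dish, 90 mm across, 15 mm high, loose; origin under its centre; to be left alone
- beaker: glass beaker, 64 mm across the rim, 80 mm high, loose; origin under its centre; to be left alone
- bottle: amber glass jar with a black cap, 44 mm across, 90 mm high, loose; origin under its centre; to be left alone
- tweezers: steel tweezers lying flat, 125 mm long, 6 mm high, loose; origin under their middle, x along them; to be left alone
- tray: white open plastic tray, 110 x 80 x 22 mm, loose; origin under its centre; to be left alone
- eyepiece: black microscope eyepiece standing on end, 34 mm across, 45 mm high, loose; origin under its centre; to be left alone
- jar: clear jar with a white lid, 54 mm across, 60 mm high, loose; origin under its centre; to be left alone

How it is judged:
By the outcome, as a careful person would: the job done as asked, in the order asked, and still so for the second after the job is handed in, with the robot touching nothing.
It also fails if it takes over 54 s, if anything falls off the work surface, if the arm or the gripper's body presses on something with over 40 N, if the wrist force passes 120 N, or if a joint passes its speed limit or range.

## Robot

A 6-joint arm with a two-finger parallel gripper is mounted at the origin on the work surface. World frame = base frame: x ahead of the robot, y to its left, z up, the work surface at z = 0. Lengths are in mm, angles in rad, forces in N, time in s.
With the tool pointing down it reaches from about 325 to 900 mm from the base axis. Payload 6.1 kg.
Tool frame: the origin (TCP) lies at the very end of the fingers, on their centre line; the grasp point (between the pads) lies 19 mm behind it; z points along the fingers, y is the direction in which the jaws open and shut (so a half turn about z gives the same grasp; the last joint's range is limited). The gripper opens to 87 mm and grips with 3 to 60 N. Pads are 19 mm wide; open, the fingers measure 117 mm over their backs; the gripper's body (75 mm by 190 mm) begins 51 mm behind the grasp point.
Start: joints at [-1.423, 0.22, 1.526, -0, 1.395, -0.126], TCP at [168.988, -601.713, 222.538] pointing down, gripper open.
Joint ranges: [-2.98, 2.98], [-0.91, 2.08], [0.09, 2.57], [-1.24, 4.39], [0.2, 2.65], [-2.68, 2.68]. Speed limits (rad/s): [2.57, 2.57, 3.01, 3.14, 3.14, 3.14].

## Interface

Orientations are given as a rotation vector (axis times angle).
In Python, from bench import sense, vision, robot gives the robot as it stands.
- The arm moves only by the tool play_rows, never from a script. Its argument "targets" is a list of rows, each an object with "delta_rot": the turn, a rotation vector about the tool's x, y, z in degrees, a list of three; "delta_pos": the shift along the tool's x, y, z in cm, a list of three; "grip": the finger opening in cm, from 0 to 8.7. A call has exactly 5 rows; each row is the pose to reach, as a shift and turn from the pose commanded when the call began, along the tool's axes at that moment; what a row does not reach only later rows make up. A row lasts 1/8 s, in which the tool goes at most 62.5 mm and 10.7 degrees, less where a joint would pass 70% of its speed; a pose out of reach is approached as far as the arm can. A call with a gripper value outside its range is refused whole. The fingers move at their own pace and stop on an object; "grip_force" is the grip in N (left out, the last holds). Time passes only in rows, so rows that repeat a pose let the fingers close, or fill a call up. It gives the time, the measured TCP pose, the force and the opening at its end, in the units of the state.
- sense(): the state, without advancing time (a new reading comes with each control period).
- vision.camera(name): name is "side" or "top"; returns a dict with "pixels" (384x512x3 uint8, red, green, blue), "range_z" (384x512 float32, mm along the optical axis (not along the pixel's ray), 0 where there is no reading), "intrinsics" (3x3 intrinsics, pixels), "T" (4x4, takes a point from camera to world coordinates). Camera axes: x right, y up, looking along -z (the intrinsics and any distortion apply to the point x, -y, -z); pixel columns grow to the right and rows downward; lengths in mm; the calibration is good to about 2 mm. A picture is of the moment at which its call begins.
- robot.close_job(): hands the job in, once; it reports no verdict.
The state is a dict: "clock": time; "joint_positions": joint angles; "joint_vel": joint speeds; "effort": joint torques, N m; "ee_pos": TCP position; "tcp_rot": TCP orientation; "wrist_force": force on the tool from outside, world axes, zero at the start; "wrist_torque": the same for the moment, N m; "opening": finger opening in mm.
Only numpy, scipy, OpenCV 4.12 (cv2) and the standard library are available. Lean on these libraries where they do the work, as an engineer would, in place of code of your own. Each camera call takes 0.05 s, during which the arm holds its last target.

## Working session

There is one attempt and no reset: what is moved stays moved. The work goes in short steps, Python scripts to look and compute and a tool call to move; the robot and the scene stay as the last step left them, time stands still between calls to the robot, and variables do not carry over. Pictures are saved under pics/ and viewed, and the job is handed in when it is done.

Besides the shell and the picture viewer there is one more tool, called in YAML: its name, and indented under it one key for each argument. play_rows: Moves the arm, as the interface text tells. Its arguments: {"type":"object","properties":{"targets":{"type":"array"},"grip_force":{"type":"number"}},"required":["targets"]}

```bash
ls; mkdir -p pics; python3 - <<'E'
from bench import sense, vision, robot
import numpy as np, cv2
for n in ("side","top"):
    c=vision.camera(n); np.savez(f"pics/{n}0.npz",**c)
    cv2.imwrite(f"pics/{n}0.png",cv2.resize(c["pixels"][:,:,::-1],None,fx=1.5,fy=1.5,interpolation=cv2.INTER_CUBIC))
    print(n,c["intrinsics"],c["T"].round(3))
print(sense())
E
```

```text
pics
side [[362.69628208   0.         253.94789024]
 [  0.         362.69628208 190.11522425]
 [  0.           0.           1.        ]] [[-9.98000e-01  4.00000e-02 -4.90000e-02  4.73853e+02]
 [-6.20000e-02 -7.74000e-01  6.31000e-01  6.06405e+02]
 [-1.20000e-02  6.32000e-01  7.75000e-01  9.06590e+02]
 [ 0.00000e+00  0.00000e+00  0.00000e+00  1.00000e+00]]
top [[473.46231758   0.         254.52974328]
 [  0.         473.46231758 193.26145338]
 [  0.           0.           1.        ]] [[-2.000000e-02  9.970000e-01 -8.000000e-02  4.342920e+02]
 [-1.000000e+00 -2.100000e-02 -0.000000e+00 -5.295300e+01]
 [-2.000000e-03  8.000000e-02  9.970000e-01  1.607198e+03]
 [ 0.000000e+00  0.000000e+00  0.000000e+00  1.000000e+00]]
{'clock': 0.1, 'joint_positions': array([-1.42309080e+00,  2.21110845e-01,  1.52748772e+00,  4.80317459e-06,
        1.39466501e+00, -1.26113531e-01]), 'joint_vel': array([ 9.84502410e-04, -1.14015553e-03, -1.90641159e-03,  2.73271418e-03,
        2.90973987e-04, -8.61602654e-05]), 'effort': array([ 6.60112419e-04, -4.95945740e+01, -3.88519335e+01,  7.01965042e-02,
        5.16372733e-02, -5.14956355e-05]), 'ee_pos': array([ 168.9161553 , -601.18128743,  221.57394376]), 'tcp_rot': array([-3.11054021e+00, -4.28542175e-01,  2.08977276e-05]), 'wrist_force': array([-0.47406843,  0.81130045, -0.43079854]), 'wrist_torque': array([-0.05029963,  0.04163332, -0.01789278]), 'opening': 86.98817775940009}
```

View pics/side0.png

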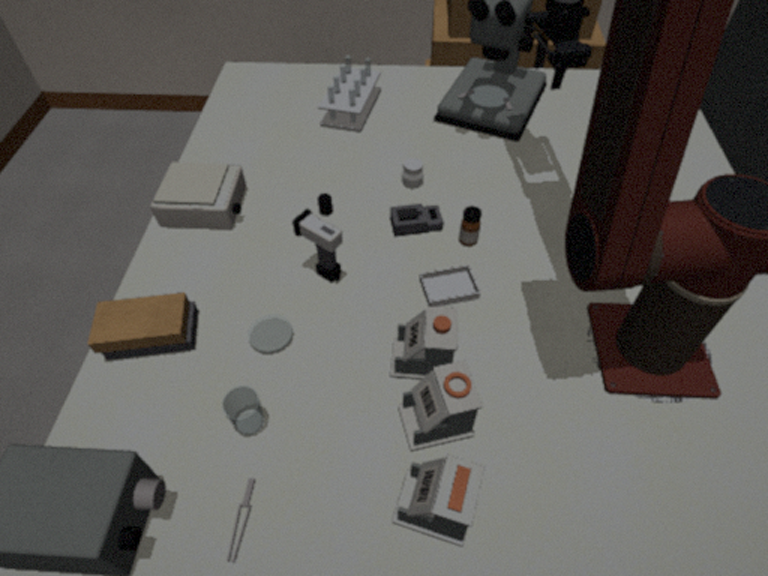

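View pics/top0.png

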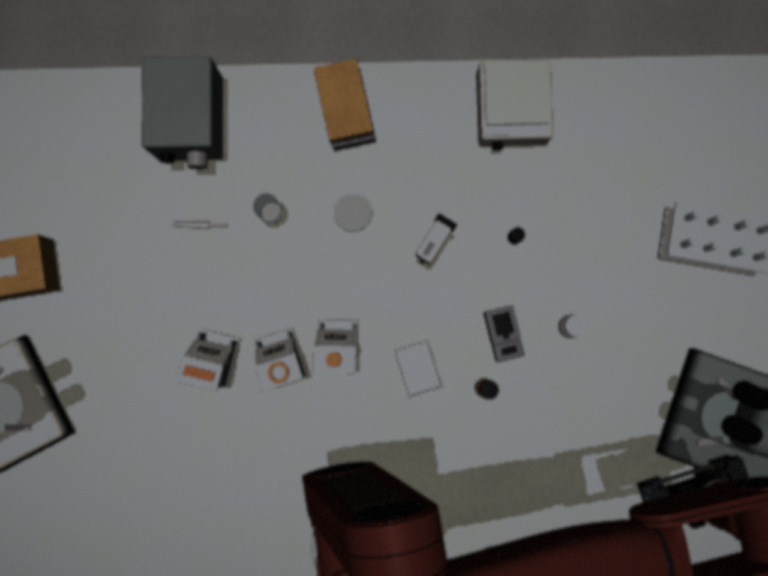

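```bash
cat > h.py <<'E'
import numpy as np, cv2
from scipy.spatial.transform import Rotation as R
def load(f): return dict(np.load(f))
def ray(c,uv):
    K,T=c["intrinsics"],c["T"]; uv=np.atleast_2d(uv).astype(float)
    d=np.c_[(uv[:,0]-K[0,2])/K[0,0],-(uv[:,1]-K[1,2])/K[1,1],-np.ones(len(uv))]
    return T[:3,3],d@T[:3,:3].T
def plane(c,uv,z):
    o,d=ray(c,uv); return o+d*((z-o[2])/d[:,2])[:,None]
def proj(c,p):
    T=c["T"];q=(np.atleast_2d(p)-T[:3,3])@T[:3,:3];K=c["intrinsics"]
    return np.c_[K[0,0]*q[:,0]/-q[:,2]+K[0,2],K[1,1]*-q[:,1]/-q[:,2]+K[1,2]]
def cloud(c):
    v,u=np.mgrid[:384,:512]; o,d=ray(c,np.c_[u.ravel(),v.ravel()])
    return (o+d*c["range_z"].reshape(-1,1)).reshape(384,512,3)
def crop(c,u0,u1,v0,v1,s,name):
    cv2.imwrite(name,cv2.resize(c["pixels"][v0:v1,u0:u1,::-1],None,fx=s,fy=s,interpolation=cv2.INTER_CUBIC))
E
python3 - <<'E'
from h import *
t=load("pics/top0.npz"); s=load("pics/side0.npz")
for n,c in (("top",t),("side",s)):
    P=cloud(c); z=P[...,2]
    b=(c["range_z"]>0)&(abs(z)<15)
    print(n,(c["range_z"]==0).mean(), z[b].mean(),z[b].std())
    m=(z>110)&(z<160)&(P[...,0]>300)&(P[...,0]<800)&(abs(P[...,1])<550)
    k,l,st,ce=cv2.connectedComponentsWithStats(m.astype(np.uint8))
    for i in range(1,k):
        if st[i,4]>25: q=P[l==i]; print(st[i],q.mean(0).round(1),np.median(q[:,2]).round(1), cv2.minAreaRect(q[:,:2].astype(np.float32)))
crop(t,270,350,120,260,5,"pics/t1.png"); crop(t,110,250,210,270,5,"pics/t2.png")
crop(s,185,305,120,190,6,"pics/s1.png"); crop(s,255,335,200,365,3.5,"pics/s2.png")
E
```

```text
top 0.004140218098958333 -0.6383967542365905 3.9643056392831175
[277 142  28  34 412] [ 658.3 -165.3  141.2] 142.0 ((658.7483520507812, -165.10211181640625), (46.8147087097168, 100.2776107788086), 55.676021575927734)
[209 229  28  20 493] [411.3  50.7 117.8] 116.0 ((413.3771667480469, 50.938411712646484), (85.31770324707031, 59.65274429321289), 89.33920288085938)
[170 235  32  26 495] [387.3 167.8 117.3] 116.6 ((389.2879943847656, 168.79385375976562), (61.988059997558594, 88.44351959228516), 16.275596618652344)
[117 236  32  25 506] [388.9 332.7 117. ] 116.5 ((390.72930908203125, 332.6259460449219), (88.39539337158203, 62.474754333496094), 74.65665435791016)
side 0.0041961669921875 -0.6692134774828111 3.093139872076457
[194 139  34  29 515] [ 660.7 -156.6  135. ] 140.0 ((661.1202392578125, -160.7658233642578), (47.51432800292969, 101.13117980957031), 53.24898910522461)
[283 205  22  29 600] [412.9  55.9 117.2] 115.1 ((413.0427551269531, 51.543251037597656), (90.8283920288086, 55.659576416015625), 88.76375579833984)
[288 241  33  36 762] [388.6 171.1 116.5] 115.2 ((388.06732177734375, 167.91275024414062), (58.36256790161133, 89.58255004882812), 15.952105522155762)
[ 288  304   34   47 1083] [390.5 335.7 116.4] 115.4 ((391.2216491699219, 332.45953369140625), (89.41421508789062, 58.58163833618164), 75.31534576416016)
```

View pics/t1.png

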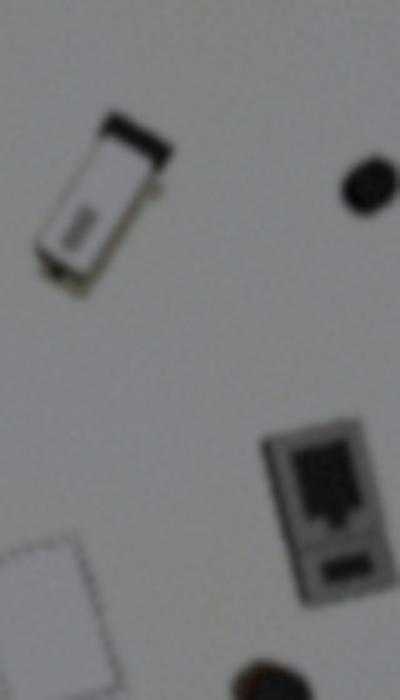

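View pics/t2.png

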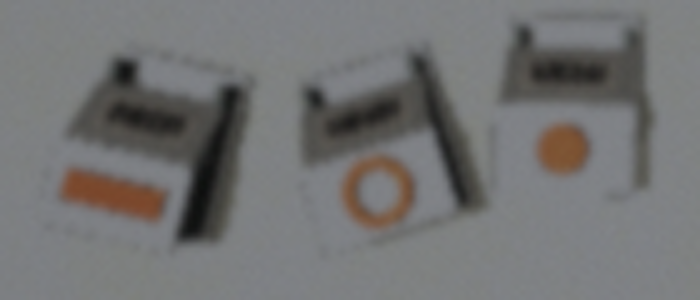

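View pics/s1.png

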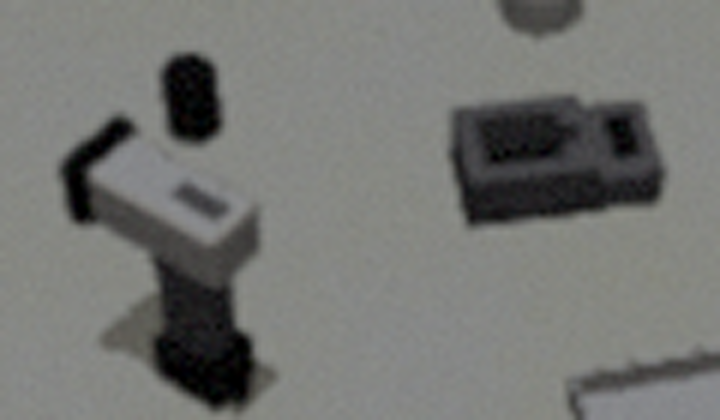

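View pics/s2.png

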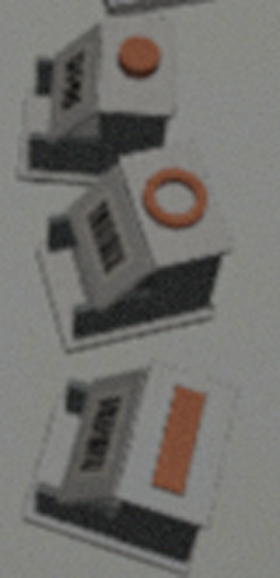

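```bash
python3 - <<'E'
from h import *
np.set_printoptions(linewidth=250)
t=load("pics/top0.npz"); s=load("pics/side0.npz")
g=cv2.cvtColor(t["pixels"],cv2.COLOR_RGB2GRAY); print(g[200:244,318:354])
Z=cloud(t)[...,2]; 
g=cv2.cvtColor(s["pixels"],cv2.COLOR_RGB2GRAY); print(g[132:160,258:298])
E
```

```text
[[130 130 130 ... 128 129 128]
 [130 130 130 ... 128 129 130]
 [128 130 130 ... 128 128 130]
 ...
 [129 129 128 ... 129 128 129]
 [128 128 129 ... 128 127 128]
 [130 129 129 ... 128 129 129]]
[[133 135 134 ... 133 134 134]
 [131 134 133 ... 132 133 135]
 [137 134 131 ... 136 135 135]
 ...
 [133 135 134 ... 133 136 137]
 [136 133 137 ... 135 137 135]
 [134 135 135 ... 132 135 136]]
```

```bash
python3 - <<'E'
from h import *
np.set_printoptions(linewidth=250)
for n in ("top","side"):
    c=load(f"pics/{n}0.npz"); P=cloud(c); Z=P[...,2]
    # scanner head silhouette by depth
    u0,u1,v0,v1=(265,320,130,185) if n=="top" else (188,240,130,180)
    m=np.zeros(Z.shape,np.uint8); m[v0:v1,u0:u1]=(Z>100)[v0:v1,u0:u1]
    v,u=np.nonzero(m); q=plane(c,np.c_[u,v],143)[:,:2].astype(np.float32)
    r=cv2.minAreaRect(q); ev=np.linalg.eigh(np.cov(q.T)); a=np.degrees(np.arctan2(*ev[1][::-1,1]))
    print(n,"head",r,"pca",a,q.mean(0))
    g=cv2.cvtColor(c["pixels"],cv2.COLOR_RGB2GRAY)
    d=np.zeros_like(m); d[v0:v1,u0:u1]=((g<50)[v0:v1,u0:u1])
    k,l,st,ce=cv2.connectedComponentsWithStats(d)
    for i in range(1,k):
        if st[i,4]>8: print(" dark",st[i],ce[i].round(1),plane(c,ce[i],146)[0].round(1))
    # barcode of bar station
    hsv=cv2.cvtColor(c["pixels"],cv2.COLOR_RGB2HSV)
    o=((hsv[...,0]<15)&(hsv[...,1]>100)&(hsv[...,2]>70)).astype(np.uint8)
    k,l,st,ce=cv2.connectedComponentsWithStats(o)
    for i in range(1,k):
        if 30<st[i,4]<400:
            v,u=np.nonzero(l==i); q=plane(c,np.c_[u,v],122)[:,:2].astype(np.float32)
            if 300<q[:,0].mean()<500: print(" orange",st[i],q.mean(0).round(1),cv2.minAreaRect(q))
c=load("pics/top0.npz"); g=cv2.cvtColor(c["pixels"],cv2.COLOR_RGB2GRAY); print(g[218:246,118:164])
c=load("pics/side0.npz"); g=cv2.cvtColor(c["pixels"],cv2.COLOR_RGB2GRAY); print(g[302:346,264:304])
E
```

```text
top head ((656.7759399414062, -172.45443725585938), (164.37074279785156, 165.68499755859375), 82.43539428710938) pca 144.09469063423262 [ 658.21796 -165.35852]
 dark [291 143  13  10  48] [297.1 147.3] [ 692.4 -188.3  146. ]
 orange [218 236   9   8  61] [410.8  51.9] ((410.634765625, 52.097015380859375), (25.037691116333008, 21.760517120361328), 88.82920837402344)
 orange [179 242  13  13  47] [387.2 167.7] ((386.6198425292969, 167.88633728027344), (37.44267272949219, 37.271873474121094), 89.44080352783203)
 orange [123 245  19   8  99] [388.6 332.6] ((388.6916198730469, 332.7664489746094), (59.366355895996094, 15.724727630615234), 74.95774841308594)
side head ((670.6671142578125, -157.61392211914062), (73.35484313964844, 185.58006286621094), 42.82611083984375) pca 139.08200094755077 [ 658.57996 -147.45998]
 dark [212 130  10  13 101] [216.5 136. ] [ 650.7 -222.3  146. ]
 dark [196 140  11  17  66] [199.5 147.8] [ 695.1 -168.   146. ]
 dark [211 163  16  17 173] [217.3 173.1] [628.6 -69.4 146. ]
 orange [289 211  11  10  88] [411.7  47.2] ((412.2994384765625, 47.86836624145508), (29.413957595825195, 26.29888343811035), 89.06790924072266)
 orange [296 248  18  17 131] [387.1 167.9] ((387.7679443359375, 167.8808135986328), (42.805938720703125, 40.91063690185547), 71.71180725097656)
 orange [299 311  14  30 244] [389.7 334.2] ((389.59295654296875, 333.242431640625), (61.972373962402344, 17.736684799194336), 75.25906372070312)
[[127 127 128 ... 130 130 128]
 [128 126 126 ... 130 129 129]
 [128 127 127 ... 128 128 128]
 ...
 [126 123 125 ... 129 129 128]
 [122 120 124 ... 128 128 128]
 [123 120 124 ... 128 129 127]]
[[135 134 135 ... 133 133 136]
 [134 130 131 ... 129 129 132]
 [133 133 132 ... 126 124 132]
 ...
 [112  74  42 ... 131 131 131]
 [111  71  39 ... 132 134 133]
 [110  69  41 ... 124 132 130]]
```

```bash
python3 - <<'E'
from h import *
import sys
a=load("pics/top0.npz"); b=load("pics/side0.npz")
def st(c,u0,u1,v0,v1,s):
    im=c["pixels"][v0:v1,u0:u1,::-1].astype(float); im=np.clip((im-20)*1.9,0,255).astype(np.uint8)
    return cv2.resize(im,None,fx=s,fy=s,interpolation=cv2.INTER_CUBIC)
cv2.imwrite("pics/t3.png",st(a,112,168,214,266,11)); cv2.imwrite("pics/s3.png",st(b,258,328,298,364,9))
cv2.imwrite("pics/t4.png",st(a,315,360,198,246,12))
E
```

```text
(no output)
```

View pics/t3.png

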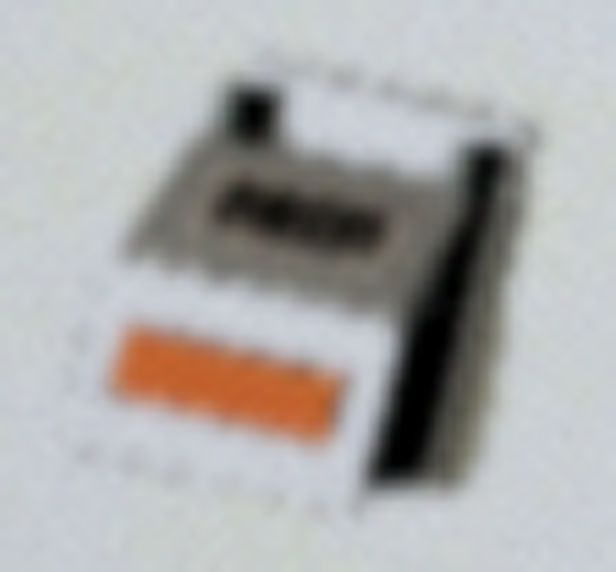

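View pics/s3.png

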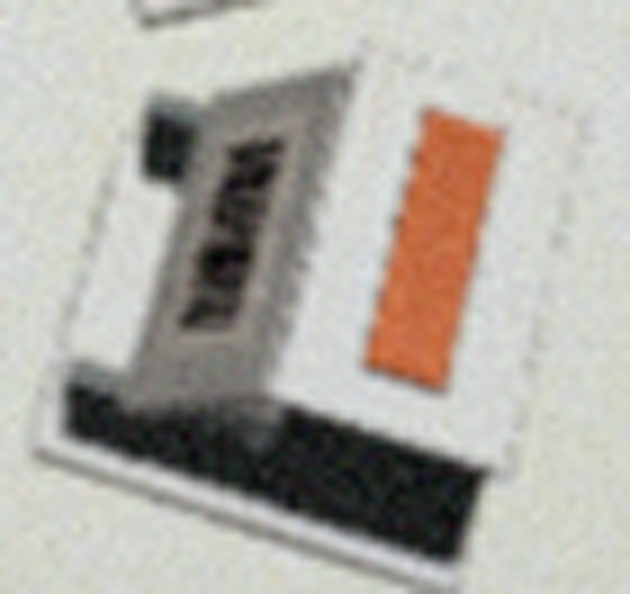

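View pics/t4.png

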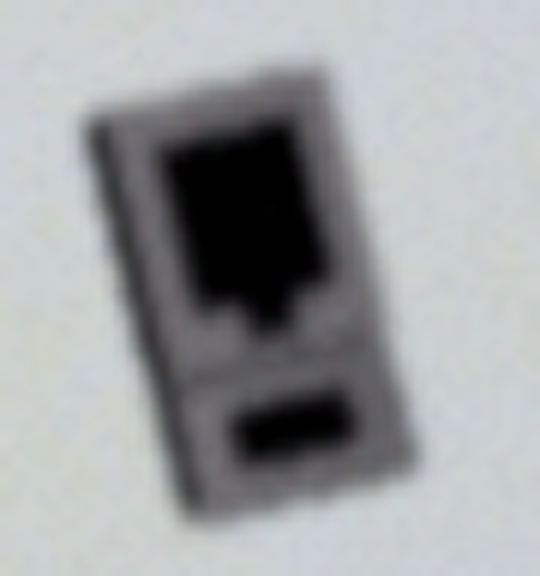

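```bash
python3 - <<'E'
from h import *
np.set_printoptions(linewidth=250,suppress=True)
def up(c,u0,u1,v0,v1,thr,s=8,inv=True):
    g=cv2.cvtColor(c["pixels"],cv2.COLOR_RGB2GRAY)[v0:v1,u0:u1]
    G=cv2.resize(g,None,fx=s,fy=s,interpolation=cv2.INTER_CUBIC)
    m=(G<thr).astype(np.uint8) if inv else (G>thr).astype(np.uint8)
    k,l,st,ce=cv2.connectedComponentsWithStats(m)
    out=[]
    for i in range(1,k):
        if st[i,4]>5*s*s:
            v,u=np.nonzero(l==i); out.append(np.c_[(u+.5)/s-.5+u0,(v+.5)/s-.5+v0])
    return out
t=load("pics/top0.npz"); s=load("pics/side0.npz")
print("barcode")
for c,w in ((t,(128,150,228,240)),(s,(275,294,310,336))):
    for thr in (50,60,70):
        for o in up(c,*w,thr): print(thr,len(o)//64,o.mean(0).round(2),plane(c,o.mean(0),85)[0].round(1))
print("cradle")
for c,w,zs in ((t,(322,352,202,242),(36,28)),(s,(258,298,132,160),(36,28))):
    for thr in (50,60,70):
        for o in up(c,*w,thr):
            for z in zs:
                q=plane(c,o,z)[:,:2].astype(np.float32); print(thr,len(o)//64,z,q.mean(0),cv2.minAreaRect(q))
E
```

```text
barcode
50 44 [138.93 233.32] [435.2 320.7  85. ]
60 64 [138.9  233.33] [435.2 320.7  85. ]
70 87 [138.95 233.32] [435.2 320.6  85. ]
50 21 [276.3  313.98] [451.8 299.5  85. ]
50 59 [283.77 321.89] [434.6 316.6  85. ]
50 6 [280.33 332.07] [442.  339.5  85. ]
60 26 [276.53 313.94] [451.3 299.4  85. ]
60 97 [283.37 323.46] [435.5 320.1  85. ]
70 32 [276.74 313.86] [450.8 299.2  85. ]
70 121 [283.3  323.66] [435.6 320.6  85. ]
cradle
50 180 36 [ 478.9528  -318.02905] ((476.0692138671875, -318.5238037109375), (57.87613296508789, 39.87691116333008), 12.740348815917969)
50 180 28 [ 479.18015 -319.37854] ((476.2820129394531, -319.87603759765625), (58.17080307006836, 40.07997131347656), 12.740401268005371)
50 46 36 [ 422.3656  -328.99448] ((422.2590026855469, -328.9297180175781), (16.57512664794922, 34.16481018066406), 13.653779983520508)
50 46 28 [ 422.30496 -330.40015] ((422.1977844238281, -330.3348388671875), (16.659496307373047, 34.338768005371094), 13.653816223144531)
60 206 36 [ 478.72955 -318.07935] ((475.88909912109375, -318.6510925292969), (61.81745529174805, 42.52933883666992), 12.
[... 2156 characters left out ...]
203), 7.72681999206543)
60 45 28 [ 423.0134  -332.02863] ((423.322509765625, -331.360107421875), (22.41257095336914, 42.82932662963867), 7.7268290519714355)
60 224 36 [ 464.82053 -275.3226 ] ((465.8916320800781, -275.0880432128906), (71.3270492553711, 122.28876495361328), 77.2735366821289)
60 224 28 [ 464.7379  -283.42487] ((465.81842041015625, -283.1882629394531), (71.98250579833984, 123.41246795654297), 77.27352905273438)
70 544 36 [ 463.86838 -299.45316] ((462.0830383300781, -303.0138854980469), (116.42020416259766, 93.02873992919922), 12.519598007202148)
70 544 28 [ 463.77707 -307.77737] ((461.974853515625, -311.37066650390625), (117.4899673461914, 93.88358306884766), 12.519582748413086)
```

```bash
cat >> h.py <<'E'
def yawdown(deg):  # tool pointing down, tool x at yaw
    return R.from_euler("z",deg,degrees=True)*R.from_euler("x",180,degrees=True)
def delta(st,pos,rot):
    r0=R.from_rotvec(st["tcp_rot"]); dp=r0.inv().apply(np.array(pos)-st["ee_pos"])/10; dr=(r0.inv()*rot).as_rotvec(degrees=True)
    n=max(np.linalg.norm(dp)/6.25,np.linalg.norm(dr)/10.7)
    print("dpos cm",dp.round(2),"drot deg",dr.round(2),"min rows %.1f"%n)
E
python3 - <<'E'
from h import *; from bench import sense
st=sense(); 
delta(st,(410,-380,250),yawdown(-10)); delta(st,(650.5,-159,200),yawdown(-35))
E
```

```text
dpos cm [ 29.19 -14.78  -2.81] drot deg [-1.000e-01  1.000e-02  2.569e+01] min rows 5.3
dpos cm [ 58.32 -29.54   2.22] drot deg [-9.000e-02  3.000e-02  5.069e+01] min rows 10.5
```

play_rows:
  targets:
    - {"delta_pos": [5,-2.5,-0.6],"delta_rot": [0,0,5],"grip": 8.7}
    - {"delta_pos": [10.5,-5.3,-1.2],"delta_rot": [0,0,10],"grip": 8.7}
    - {"delta_pos": [16,-8,-1.8],"delta_rot": [0,0,15],"grip": 8.7}
    - {"delta_pos": [21.5,-10.8,-2.4],"delta_rot": [0,0,20],"grip": 8.7}
    - {"delta_pos": [27,-13.6,-3],"delta_rot": [0,0,25],"grip": 8.7}

```text
clock: 0.72
ee_pos: [393.2, -396.0, 252.3]
tcp_rot: [-3.13, 0.26, 0.0]
wrist_force: [0.6, -0.8, 0.5]
opening: 86.8
```

```bash
python3 - <<'E'
from h import *; from bench import sense
st=sense(); print(st["ee_pos"],st["joint_positions"],st["clock"])
delta(st,(650.5,-159,190),yawdown(-35))
E
```

```text
[ 393.2138876  -396.0465773   252.34381436] [-9.30317549e-01  4.23542296e-02  1.66659217e+00  3.96272622e-05
  1.43312184e+00  8.06093492e-01] 0.725
dpos cm [ 21.47 -27.62   6.24] drot deg [-2.000e-02  2.000e-02  2.551e+01] min rows 5.7
```

play_rows:
  targets:
    - {"delta_pos": [3.8,-4.8,0.5],"delta_rot": [0,0,5],"grip": 8.7}
    - {"delta_pos": [7.6,-9.6,1.5],"delta_rot": [0,0,10],"grip": 8.7}
    - {"delta_pos": [11.4,-14.5,2.5],"delta_rot": [0,0,15],"grip": 8.7}
    - {"delta_pos": [15.2,-19.4,3.5],"delta_rot": [0,0,20],"grip": 8.7}
    - {"delta_pos": [19,-24.4,4.5],"delta_rot": [0,0,25.4],"grip": 8.7}

```text
clock: 1.35
ee_pos: [619.0, -187.3, 207.0]
tcp_rot: [2.997, -0.942, -0.001]
wrist_force: [1.1, -1.1, 0.3]
opening: 86.9
```

play_rows:
  targets:
    - {"delta_pos": [1.2,-1.6,0],"delta_rot": [0,0,0],"grip": 8.7}
    - {"delta_pos": [2.4,-3.2,1],"delta_rot": [0,0,0],"grip": 8.7}
    - {"delta_pos": [2.4,-3.2,2],"delta_rot": [0,0,0],"grip": 8.7}
    - {"delta_pos": [2.4,-3.2,2],"delta_rot": [0,0,0],"grip": 8.7}
    - {"delta_pos": [2.4,-3.2,2],"delta_rot": [0,0,0],"grip": 8.7}

```text
clock: 1.98
ee_pos: [655.2, -176.8, 187.9]
tcp_rot: [2.998, -0.938, -0.0]
wrist_force: [-0.2, 0.6, -0.4]
opening: 86.8
```

```bash
python3 - <<'E'
from h import *; from bench import sense
st=sense(); print(st["ee_pos"],st["joint_positions"],st["clock"])
delta(st,(650.5,-159,105),yawdown(-35))
E
```

```text
[ 655.21807217 -176.81712311  187.91774078] [-3.79597112e-01  3.70565925e-01  1.40786748e+00 -1.24038536e-04
  1.36344250e+00  1.79793226e+00] 1.975
dpos cm [-1.4  -1.2   8.29] drot deg [0.01 0.01 0.24] min rows 1.4
```

play_rows:
  targets:
    - {"delta_pos": [-1.4,-1.2,0],"delta_rot": [0,0,0.2],"grip": 8.7}
    - {"delta_pos": [-1.4,-1.2,2.5],"delta_rot": [0,0,0.2],"grip": 8.7}
    - {"delta_pos": [-1.4,-1.2,5],"delta_rot": [0,0,0.2],"grip": 8.7}
    - {"delta_pos": [-1.4,-1.2,7],"delta_rot": [0,0,0.2],"grip": 8.7}
    - {"delta_pos": [-1.4,-1.2,8.3],"delta_rot": [0,0,0.2],"grip": 8.7}

```text
clock: 2.6
ee_pos: [650.7, -157.8, 103.9]
tcp_rot: [-2.997, 0.942, 0.001]
wrist_force: [-0.4, -0.4, -0.0]
opening: 86.7
```

```bash
python3 - <<'E'
from h import *; from bench import sense,vision
st=sense(); print(st["ee_pos"],st["wrist_force"])
delta(st,(650.5,-159,105),yawdown(-35))
c=vision.camera("side"); np.savez("pics/sideg.npz",**c); crop(c,160,280,90,200,6,"pics/sg.png")
E
```

```text
[ 650.69375223 -157.84090977  103.88760166] [-0.4265507  -0.38605104 -0.03957764]
dpos cm [ 0.05  0.11 -0.11] drot deg [0.   0.05 0.09] min rows 0.0
```

View pics/sg.png

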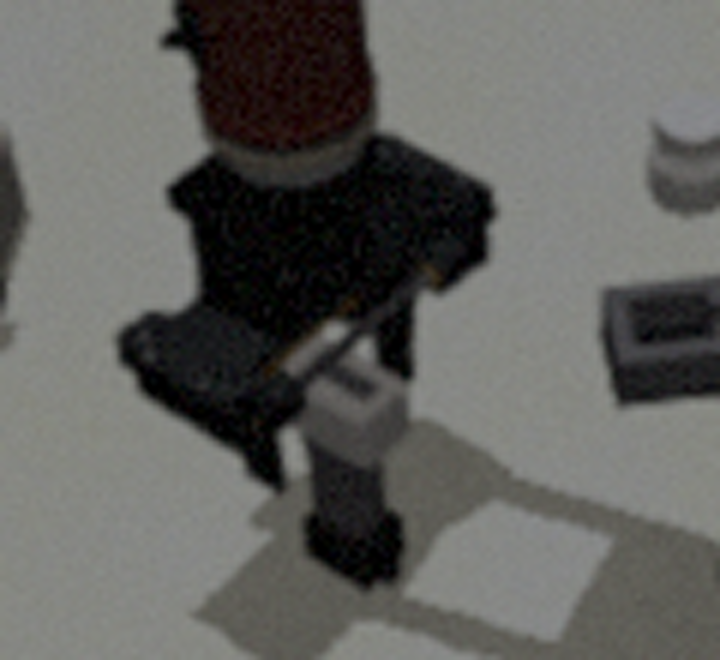

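play_rows:
  targets:
    - {"delta_pos": [0,0.1,-0.1],"delta_rot": [0,0,0],"grip": 6}
    - {"delta_pos": [0,0.1,-0.1],"delta_rot": [0,0,0],"grip": 4.5}
    - {"delta_pos": [0,0.1,-0.1],"delta_rot": [0,0,0],"grip": 3.5}
    - {"delta_pos": [0,0.1,-0.1],"delta_rot": [0,0,0],"grip": 3}
    - {"delta_pos": [0,0.1,-0.1],"delta_rot": [0,0,0],"grip": 3}
  grip_force: 35

```text
clock: 3.28
ee_pos: [650.7, -159.3, 106.0]
tcp_rot: [-2.997, 0.942, -0.001]
wrist_force: [0.5, 0.5, -0.0]
opening: 44.8
```

play_rows:
  targets:
    - {"delta_pos": [0,0,0],"delta_rot": [0,0,0],"grip": 3}
    - {"delta_pos": [0,0,0],"delta_rot": [0,0,0],"grip": 3}
    - {"delta_pos": [0,0,0],"delta_rot": [0,0,0],"grip": 3}
    - {"delta_pos": [0,0,-2],"delta_rot": [0,0,0],"grip": 3}
    - {"delta_pos": [0,0,-5],"delta_rot": [0,0,0],"grip": 3}

```text
clock: 3.9
ee_pos: [649.6, -158.7, 155.4]
tcp_rot: [-2.997, 0.942, 0.005]
wrist_force: [0.8, -0.4, -2.2]
opening: 38.2
```

```bash
python3 - <<'E'
from h import *; from bench import sense
st=sense(); print(st["ee_pos"],st["joint_positions"],st["clock"],st["wrist_force"],st["opening"])
E
```

```text
[ 649.56622953 -158.743678    155.44849298] [-3.57601205e-01  3.75642674e-01  1.46379355e+00  1.96804050e-04
  1.30540307e+00  1.82244250e+00] 3.9 [ 0.78004903 -0.39956183 -2.20996714] 38.21333075283235
```

```bash
cat >> h.py <<'E'
L=np.array([435.3,320.6,85.]); YL=-15.
def scanpose(d,L=L,yl=YL,off=18.):
    y=np.radians(yl);e=np.radians(35)
    n=np.array([np.cos(e)*np.cos(y),np.cos(e)*np.sin(y),np.sin(e)]); up=np.array([-np.sin(e)*np.cos(y),-np.sin(e)*np.sin(y),np.cos(e)])
    x=-n; z=-up; M=np.c_[x,np.cross(z,x),z]
    return L+n*(d+59)+off*z, R.from_matrix(M)
E
python3 - <<'E'
from h import *; from bench import sense
st=sense(); 
delta(st,(640,-40,270),yawdown(15)); p,r=scanpose(100); print(p,r.as_matrix())
E
```

```text
dpos cm [ -7.62  -9.18 -11.44] drot deg [ -0.05   0.19 -49.91] min rows 4.7
[571.0797596  284.21792307 161.45391658] [[-7.91240115e-01  2.58819045e-01  5.54032293e-01]
 [ 2.12012150e-01  9.65925826e-01 -1.48452506e-01]
 [-5.73576436e-01  1.38777878e-17 -8.19152044e-01]]
```

play_rows:
  targets:
    - {"delta_pos": [-0.5,-1,-3.5],"delta_rot": [0,0,-8],"grip": 3}
    - {"delta_pos": [-2.3,-3,-6.5],"delta_rot": [0,0,-18],"grip": 3}
    - {"delta_pos": [-4.2,-5,-9],"delta_rot": [0,0,-28],"grip": 3}
    - {"delta_pos": [-6,-7.1,-11],"delta_rot": [0,0,-38],"grip": 3}
    - {"delta_pos": [-7.6,-9.2,-12.5],"delta_rot": [0,0,-48],"grip": 3}

```text
clock: 4.53
ee_pos: [641.0, -39.3, 283.3]
tcp_rot: [3.12, 0.367, 0.003]
wrist_force: [0.3, 0.8, -3.2]
opening: 37.7
```

```bash
python3 - <<'E'
from h import *; from bench import sense
st=sense(); print(st["ee_pos"],st["opening"])
delta(st,(625,80,290),yawdown(65))
E
```

```text
[640.97333427 -39.29784808 283.26547305] 37.73195740697601
dpos cm [  1.22 -11.97  -0.68] drot deg [  0.08  -0.08 -51.58] min rows 4.8
```

play_rows:
  targets:
    - {"delta_pos": [0.2,-2.4,0],"delta_rot": [0,0,-10.3],"grip": 3}
    - {"delta_pos": [0.5,-4.8,0],"delta_rot": [0,0,-20.6],"grip": 3}
    - {"delta_pos": [0.7,-7.2,-0.2],"delta_rot": [0,0,-31],"grip": 3}
    - {"delta_pos": [1,-9.6,-0.4],"delta_rot": [0,0,-41.3],"grip": 3}
    - {"delta_pos": [1.2,-12,-0.6],"delta_rot": [0,0,-51.6],"grip": 3}

```text
clock: 5.15
ee_pos: [625.2, 80.2, 287.9]
tcp_rot: [2.649, 1.689, 0.001]
wrist_force: [-0.0, 0.2, -2.2]
opening: 38.0
```

```bash
python3 - <<'E'
from h import *; from bench import sense
st=sense(); print(st["ee_pos"],st["opening"])
delta(st,(625,190,290),yawdown(115))
E
```

```text
[625.2021097   80.21569331 287.93161968] 38.0003097875242
dpos cm [ 9.94 -4.65 -0.2 ] drot deg [ 4.000e-02 -1.000e-02 -4.997e+01] min rows 4.7
```

play_rows:
  targets:
    - {"delta_pos": [2,-0.9,0],"delta_rot": [0,0,-10],"grip": 3}
    - {"delta_pos": [4,-1.8,0],"delta_rot": [0,0,-20],"grip": 3}
    - {"delta_pos": [6,-2.8,0],"delta_rot": [0,0,-30],"grip": 3}
    - {"delta_pos": [8,-3.7,0],"delta_rot": [0,0,-40],"grip": 3}
    - {"delta_pos": [10,-4.6,0],"delta_rot": [0,0,-50],"grip": 3}

```text
clock: 5.78
ee_pos: [626.5, 190.2, 287.9]
tcp_rot: [1.687, 2.65, 0.001]
wrist_force: [0.3, 0.1, -2.5]
opening: 37.9
```

```bash
python3 - <<'E'
from h import *; from bench import sense
st=sense(); print(st["ee_pos"],st["opening"],st["joint_positions"])
delta(st,(640,265,290),yawdown(165))
p,r=scanpose(180);print(p); delta(st,p,r)
E
```

```text
[626.45150819 190.16983554 287.85244637] 37.85383070159472 [ 1.74311627e-01  2.58431137e-01  1.36017804e+00  1.23876736e-04
  1.52245895e+00 -2.62405678e-01]
dpos cm [ 6.21  4.39 -0.21] drot deg [ 3.000e-02  1.000e-02 -4.998e+01] min rows 4.7
[634.37896882 267.25695107 207.34003149]
dpos cm [6.65 3.97 8.05] drot deg [-15.22 -32.71 -48.38] min rows 5.6
```

play_rows:
  targets:
    - {"delta_pos": [1.2,0.9,0],"delta_rot": [0,0,-10],"grip": 3}
    - {"delta_pos": [2.5,1.8,0],"delta_rot": [0,0,-20],"grip": 3}
    - {"delta_pos": [3.7,2.6,0],"delta_rot": [0,0,-30],"grip": 3}
    - {"delta_pos": [5,3.5,0],"delta_rot": [0,0,-40],"grip": 3}
    - {"delta_pos": [6.2,4.4,0],"delta_rot": [0,0,-50],"grip": 3}

```text
clock: 6.4
ee_pos: [640.6, 264.7, 287.8]
tcp_rot: [0.409, 3.115, 0.0]
wrist_force: [-0.1, -0.0, -3.6]
opening: 37.6
```

```bash
python3 - <<'E'
from h import *; from bench import sense
st=sense(); print(st["ee_pos"],st["opening"],st["joint_positions"])
p,r=scanpose(180);print(p); delta(st,p,r)
p,r=scanpose(100);print(p); delta(st,p,r)
E
```

```text
[640.55970381 264.69666825 287.7954077 ] 37.56056773441013 [ 2.78133713e-01  3.53209093e-01  1.24397656e+00  1.49400577e-04
  1.54407207e+00 -1.03142623e+00]
[634.37896882 267.25695107 207.34003149]
dpos cm [0.66 0.09 8.05] drot deg [ 3.000e-02 -3.499e+01  3.000e-02] min rows 3.3
[571.0797596  284.21792307 161.45391658]
dpos cm [ 7.22  0.09 12.63] drot deg [ 3.000e-02 -3.499e+01  3.000e-02] min rows 3.3
```

play_rows:
  targets:
    - {"delta_pos": [0.5,0,0.5],"delta_rot": [0,-8,0],"grip": 3}
    - {"delta_pos": [1,0,2],"delta_rot": [0,-17,0],"grip": 3}
    - {"delta_pos": [1.5,0,4],"delta_rot": [0,-26,0],"grip": 3}
    - {"delta_pos": [2,0.1,6],"delta_rot": [0,-35,0],"grip": 3}
    - {"delta_pos": [2.2,0.1,8],"delta_rot": [0,-35,0],"grip": 3}

```text
clock: 7.02
ee_pos: [615.7, 271.1, 203.5]
tcp_rot: [0.334, 2.517, -0.109]
wrist_force: [-0.3, 0.0, -2.6]
opening: 37.9
```

```bash
python3 - <<'E'
from h import *; from bench import sense,vision
st=sense(); print(st["ee_pos"],st["opening"],st["joint_positions"])
p,r=scanpose(100);print(p); delta(st,p,r)
for n in ("side","top"):
    c=vision.camera(n); np.savez(f"pics/{n}1.npz",**c)
c=load("pics/side1.npz");crop(c,180,320,240,360,5.5,"pics/s5.png")
c=load("pics/top1.npz");crop(c,100,220,120,260,5,"pics/t5.png")
E
```

```text
[615.71441604 271.10933891 203.45669864] 37.88982621840638 [ 0.50010446  0.08102705  1.83826121 -0.55997004  0.84335601 -0.50887401]
[571.0797596  284.21792307 161.45391658]
dpos cm [6.22 0.11 0.8 ] drot deg [-0.27 -0.27 -0.04] min rows 1.0
```

View pics/s5.png

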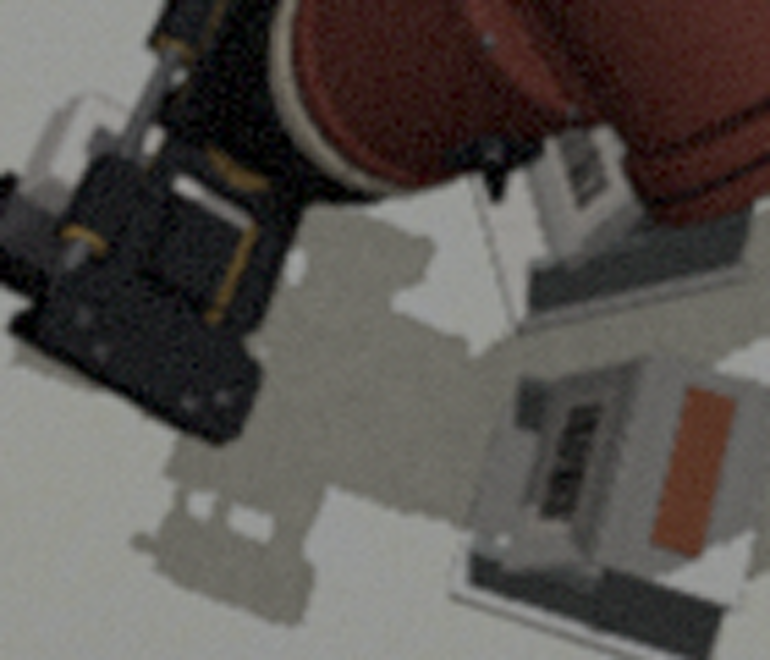

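View pics/t5.png

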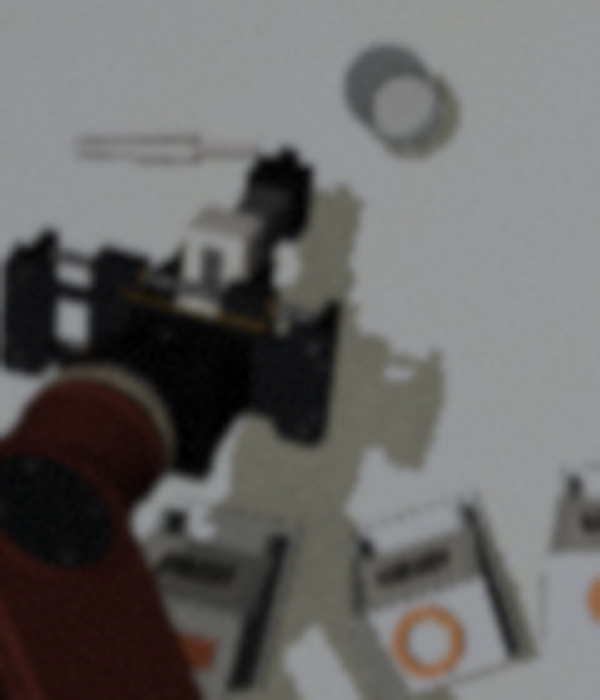

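play_rows:
  targets:
    - {"delta_pos": [1.5,0,0.2],"delta_rot": [0,0,0],"grip": 3}
    - {"delta_pos": [3.2,0,0.4],"delta_rot": [0,-0.2,0],"grip": 3}
    - {"delta_pos": [5,0.1,0.6],"delta_rot": [-0.2,-0.2,0],"grip": 3}
    - {"delta_pos": [6,0.1,0.8],"delta_rot": [-0.2,-0.2,0],"grip": 3}
    - {"delta_pos": [6.2,0.1,0.8],"delta_rot": [-0.2,-0.2,0],"grip": 3}

```text
clock: 7.75
ee_pos: [575.9, 284.0, 165.0]
tcp_rot: [0.337, 2.508, -0.102]
wrist_force: [-0.4, -0.0, -2.9]
opening: 37.7
```

```bash
python3 - <<'E'
from h import *; from bench import sense,vision
st=sense(); print(st["ee_pos"],st["opening"],st["wrist_force"],abs(st["joint_vel"]).max())
p,r=scanpose(100);print(p); delta(st,p,r)
for n in ("side","top"):
    c=vision.camera(n); np.savez(f"pics/{n}2.npz",**c)
c=load("pics/side2.npz");crop(c,180,320,240,360,5.5,"pics/s6.png")
c=load("pics/top2.npz");crop(c,100,220,120,260,5,"pics/t6.png")
E
```

```text
[575.88568377 284.04795905 165.04039135] 37.664566057290045 [-0.39762385 -0.03803579 -2.94658894] 0.027403898208406312
[571.0797596  284.21792307 161.45391658]
dpos cm [ 0.59 -0.11  0.02] drot deg [ 0.01  0.2  -0.29] min rows 0.1
```

View pics/s6.png

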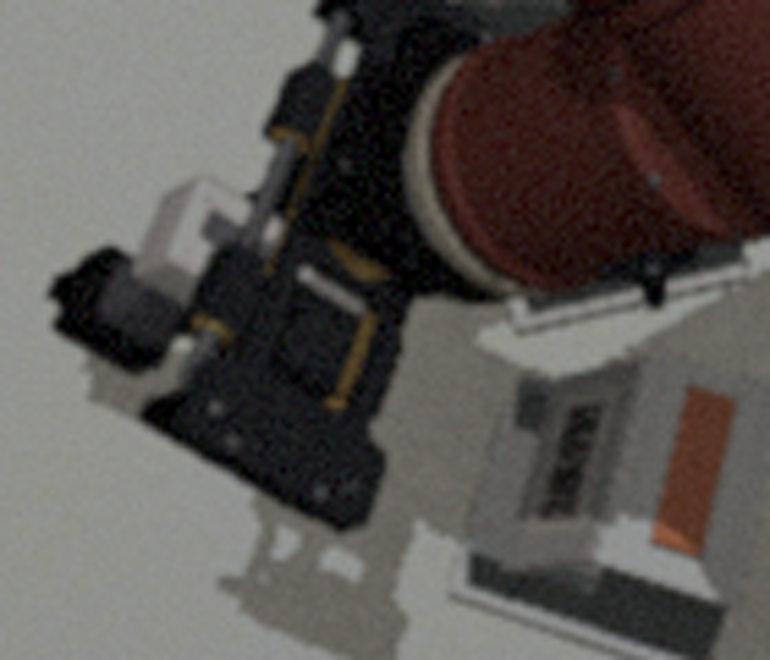

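View pics/t6.png

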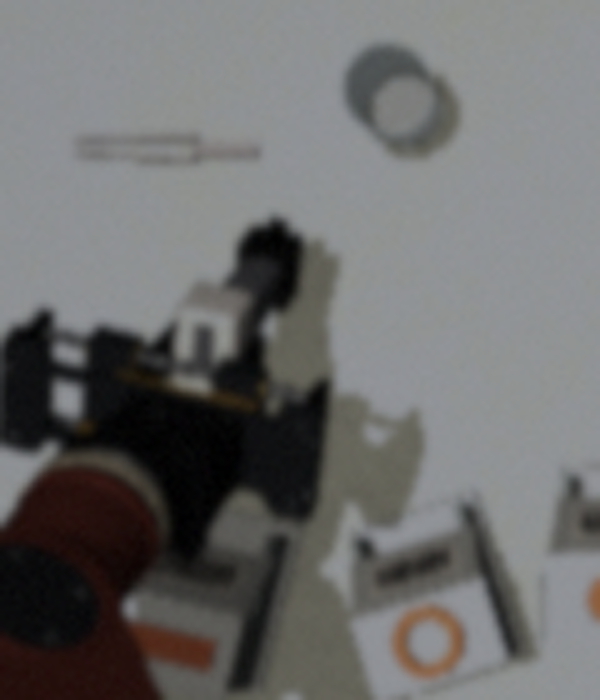

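```bash
python3 - <<'E'
from h import *; from bench import sense
st=sense(); r=R.from_rotvec(st["tcp_rot"]).as_matrix()
x=r[:,0];z=-r[:,2];y=np.cross(z,x); g=st["ee_pos"]+z*18
pts={"rear top L":g-40*x+19*y+19*z,"rear top R":g-40*x-19*y+19*z,"foot":g-5*x-124*z,"footrearmid":g-27*x-107*z, "rear botR":g-40*x-19*y-19*z,"rear botL":g-40*x+19*y-19*z}
for n,(u0,v0,s) in (("top",(100,120,5)),("side",(180,240,5.5))):
    c=load(f"pics/{n}2.npz"); im=cv2.imread("pics/t6.png" if n=="top" else "pics/s6.png")
    for k,p in pts.items():
        q=(proj(c,p)[0]-[u0,v0]+.5)*s; print(n,k,q.round(0)); cv2.drawMarker(im,tuple(q.astype(int).tolist()),(0,255,0),0,8)
    cv2.imwrite(f"pics/mark_{n}.png",im)
E
```

```text
top rear top L [240. 318.]
top rear top R [177. 303.]
top foot [280. 252.]
top footrearmid [275. 234.]
top rear botR [200. 273.]
top rear botL [261. 288.]
side rear top L [203. 164.]
side rear top R [163. 253.]
side foot [ 99. 314.]
side footrearmid [ 73. 282.]
side rear botR [119. 271.]
side rear botL [158. 184.]
```

View pics/mark_top.png

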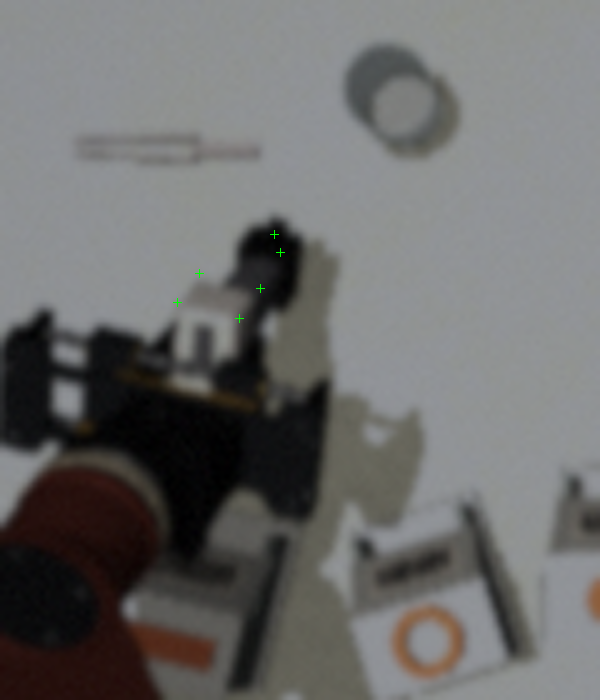

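View pics/mark_side.png

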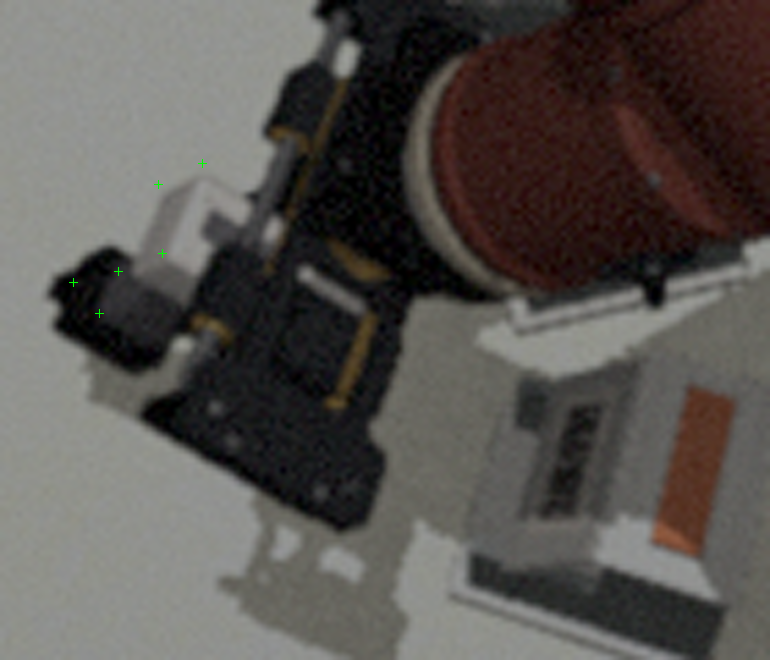

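```bash
cat > mk.py <<'E'
from h import *
def mark(npz,win,s,pts,out):
    c=load(npz);u0,u1,v0,v1=win
    im=c["pixels"][v0:v1,u0:u1,::-1].astype(float); im=np.clip((im-10)*2.2,0,255).astype(np.uint8)
    im=cv2.resize(im,None,fx=s,fy=s,interpolation=cv2.INTER_CUBIC)
    for k,p in pts.items():
        q=(proj(c,p)[0]-[u0,v0]+.5)*s; cv2.drawMarker(im,tuple(q.astype(int).tolist()),(0,255,0),0,10); cv2.putText(im,k,tuple((q+3).astype(int).tolist()),0,.4,(255,0,255),1)
    cv2.imwrite(out,im)
def spts(pos,rotvec,off=18.,pitch=0.,dx=0.):
    r=R.from_rotvec(rotvec).as_matrix()
    x=r[:,0];z=-r[:,2];y=np.cross(z,x); g=np.array(pos)+z*off+x*dx
    a=np.radians(pitch); x,z=x*np.cos(a)-z*np.sin(a),z*np.cos(a)+x*np.sin(a)  # +pitch nose down
    P={}
    for n,v in {"A":(-40,19,19),"B":(-40,-19,19),"C":(-40,-19,-19),"D":(-40,19,-19),"E":(45,19,19),"F":(45,-19,19),
     "a":(-27,18,-94),"b":(-27,-18,-94),"c":(-25,-16,-124),"d":(-25,16,-124),"e":(17,18,-94),"f":(17,-18,-94),"r":(-33,0,-94),"s":(-33,0,-124),"n":(59,0,22),"g":(15,16,-124),"h":(15,-16,-124)}.items():
        P[n]=g+v[0]*x+v[1]*y+v[2]*z
    return P
E
python3 - <<'E'
from mk import *; from bench import sense
st=sense(); P=spts(st["ee_pos"],st["tcp_rot"])
mark("pics/top2.npz",(130,175,155,205),12,P,"pics/m1.png"); mark("pics/side2.npz",(183,240,265,315),12,P,"pics/m2.png")
E
```

```text
(no output)
```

View pics/m1.png

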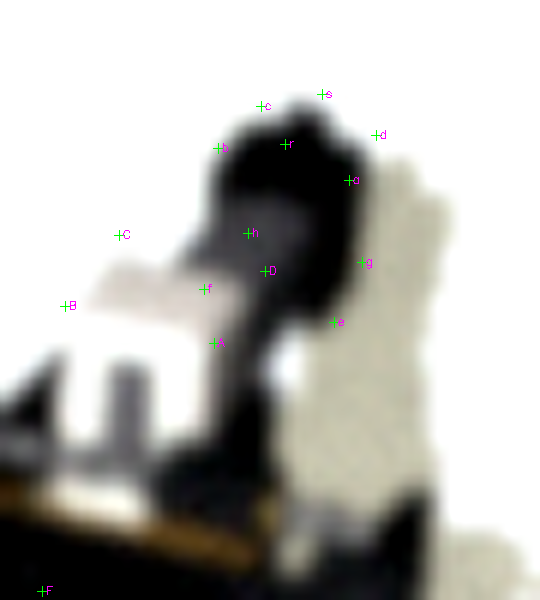

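View pics/m2.png

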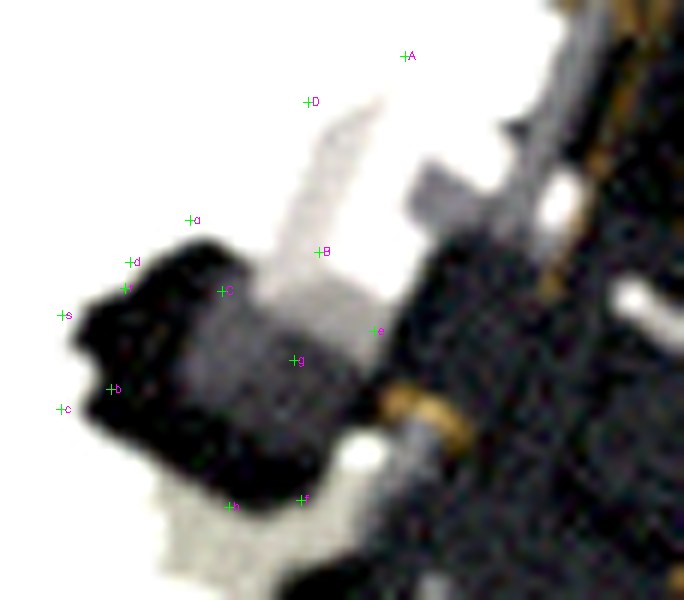

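```bash
python3 - <<'E'
from mk import *; from bench import sense
st=sense(); r=R.from_rotvec(st["tcp_rot"]).as_matrix(); x=r[:,0];z=-r[:,2];y=np.cross(z,x);g=st["ee_pos"]+18*z
for n in ("top","side"):
    c=load(f"pics/{n}2.npz");P=cloud(c); G=cv2.cvtColor(c["pixels"],cv2.COLOR_RGB2GRAY)
    q=(P-g)@np.c_[x,y,z]
    m=(q[...,0]>-45)&(q[...,0]<-12)&(abs(q[...,1])<20)&(abs(q[...,2]-19)<14)&(G>95)
    v,u=np.nonzero(m); Q=q[m]; print(n,len(Q),u.min(),u.max(),v.min(),v.max(),Q.mean(0))
    A=np.c_[Q[:,:2],np.ones(len(Q))]; s=np.linalg.lstsq(A,Q[:,2],rcond=None)[0]; res=Q[:,2]-A@s; k=abs(res)<6
    s=np.linalg.lstsq(A[k],Q[k,2],rcond=None)[0]
    e=np.sqrt(np.linalg.inv(A[k].T@A[k]).diagonal())*res[k].std()
    print(" slopes deg",np.degrees(s[:2]),"+-",np.degrees(e[:2]),"z0",s[2],k.sum())
    m=(q[...,0]>-45)&(q[...,0]<-12)&(abs(q[...,1])<20)&(abs(q[...,2])<35)&(G>60)
    f=(q[...,0]>-40)&(q[...,0]<25)&(abs(q[...,1])<25)&(q[...,2]<-80)&(q[...,2]>-140)
    v,u=np.nonzero(f); Q=q[f]; print(" foot",len(Q),np.percentile(Q,[2,50,98],axis=0).round(1).tolist())
    h=(q[...,0]>-60)&(q[...,0]<0)&(abs(q[...,1])<30)&(q[...,2]<30)&(q[...,2]>-35); Q=q[h]; print(" head",len(Q),np.percentile(Q,[2,50,98],axis=0).round(1).tolist())
E
```

```text
top 94 135 147 180 190 [-28.59353559  -1.17440939  17.19819355]
 slopes deg [10.5822338  -0.41305855] +- [2.33948356 1.58039632] z0 23.040462703368046 83
 foot 142 [[-30.5, -18.6, -120.5], [-20.1, 4.7, -93.8], [15.3, 17.9, -81.8]]
 head 255 [[-39.0, -26.3, -13.7], [-25.1, 2.6, 15.6], [-2.3, 26.4, 25.0]]
side 158 208 224 272 289 [-31.00894193  -1.28249113  15.35259006]
 slopes deg [11.59900392 -1.37147108] +- [1.78581911 0.98073272] z0 22.02081121608952 150
 foot 255 [[-30.7, -19.9, -122.2], [-19.0, -14.5, -94.0], [17.2, 13.5, -81.8]]
 head 337 [[-38.5, -20.7, -18.0], [-29.6, -2.7, 15.2], [-1.7, 21.6, 27.8]]
```

play_rows:
  targets:
    - {"delta_pos": [0.2,-0.1,0],"delta_rot": [0,0.1,-0.2],"grip": 3}
    - {"delta_pos": [0.4,-0.1,0],"delta_rot": [0,0.2,-0.3],"grip": 3}
    - {"delta_pos": [0.4,-0.1,0],"delta_rot": [0,0.2,-0.3],"grip": 3}
    - {"delta_pos": [0.4,-0.1,0],"delta_rot": [0,0.2,-0.3],"grip": 3}
    - {"delta_pos": [0.4,-0.1,0],"delta_rot": [0,0.2,-0.3],"grip": 3}

```text
clock: 8.48
ee_pos: [572.1, 284.0, 162.5]
tcp_rot: [0.33, 2.512, -0.104]
wrist_force: [0.2, 0.1, -2.5]
opening: 37.9
```

```bash
python3 - <<'E'
from h import *; from bench import sense
st=sense(); p,r=scanpose(100); delta(st,p,r); print(st["joint_vel"].round(4))
E
```

```text
dpos cm [ 0.15 -0.    0.02] drot deg [0.03 0.01 0.04] min rows 0.0
[ 0.0001  0.0011  0.0004  0.      0.0009 -0.0005]
```

Nose at 101.5 mm, aligned within 0.1°. Now hold for more than 2 s.

play_rows:
  targets:
    - {"delta_pos": [0.1,0,0],"delta_rot": [0,0,0],"grip": 3}
    - {"delta_pos": [0.1,0,0],"delta_rot": [0,0,0],"grip": 3}
    - {"delta_pos": [0.1,0,0],"delta_rot": [0,0,0],"grip": 3}
    - {"delta_pos": [0.1,0,0],"delta_rot": [0,0,0],"grip": 3}
    - {"delta_pos": [0.1,0,0],"delta_rot": [0,0,0],"grip": 3}

```text
clock: 9.1
ee_pos: [571.3, 284.1, 161.8]
tcp_rot: [0.33, 2.512, -0.104]
wrist_force: [0.5, 0.4, -3.1]
opening: 38.0
```

play_rows:
  targets:
    - {"delta_pos": [0,0,0],"delta_rot": [0,0,0],"grip": 3}
    - {"delta_pos": [0,0,0],"delta_rot": [0,0,0],"grip": 3}
    - {"delta_pos": [0,0,0],"delta_rot": [0,0,0],"grip": 3}
    - {"delta_pos": [0,0,0],"delta_rot": [0,0,0],"grip": 3}
    - {"delta_pos": [0,0,0],"delta_rot": [0,0,0],"grip": 3}

```text
clock: 9.72
ee_pos: [571.3, 284.1, 161.8]
tcp_rot: [0.33, 2.512, -0.104]
wrist_force: [-1.2, -0.7, -2.7]
opening: 38.0
```

play_rows:
  targets:
    - {"delta_pos": [0,0,0],"delta_rot": [0,0,0],"grip": 3}
    - {"delta_pos": [0,0,0],"delta_rot": [0,0,0],"grip": 3}
    - {"delta_pos": [0,0,0],"delta_rot": [0,0,0],"grip": 3}
    - {"delta_pos": [0,0,0],"delta_rot": [0,0,0],"grip": 3}
    - {"delta_pos": [0,0,0],"delta_rot": [0,0,0],"grip": 3}

```text
clock: 10.35
ee_pos: [571.3, 284.1, 161.8]
tcp_rot: [0.33, 2.512, -0.104]
wrist_force: [-0.3, -0.1, -3.7]
opening: 37.7
```

play_rows:
  targets:
    - {"delta_pos": [0,0,0],"delta_rot": [0,0,0],"grip": 3}
    - {"delta_pos": [0,0,0],"delta_rot": [0,0,0],"grip": 3}
    - {"delta_pos": [0,0,0],"delta_rot": [0,0,0],"grip": 3}
    - {"delta_pos": [0,0,0],"delta_rot": [0,0,0],"grip": 3}
    - {"delta_pos": [0,0,0],"delta_rot": [0,0,0],"grip": 3}

```text
clock: 10.98
ee_pos: [571.3, 284.1, 161.8]
tcp_rot: [0.33, 2.512, -0.104]
wrist_force: [-0.5, 0.2, -2.5]
opening: 37.5
```

play_rows:
  targets:
    - {"delta_pos": [0,0,0],"delta_rot": [0,0,0],"grip": 3}
    - {"delta_pos": [0,0,0],"delta_rot": [0,0,0],"grip": 3}
    - {"delta_pos": [0,0,0],"delta_rot": [0,0,0],"grip": 3}
    - {"delta_pos": [0,0,0],"delta_rot": [0,0,0],"grip": 3}
    - {"delta_pos": [0,0,0],"delta_rot": [0,0,0],"grip": 3}

```text
clock: 11.6
ee_pos: [571.3, 284.1, 161.8]
tcp_rot: [0.33, 2.512, -0.104]
wrist_force: [0.3, 0.2, -3.1]
opening: 38.0
```

```bash
python3 - <<'E'
from h import *; from bench import sense
st=sense(); p,r=scanpose(100); delta(st,p,r); print(st["clock"])
p,r=scanpose(190); delta(st,p,r)
E
```

```text
dpos cm [0.04 0.   0.02] drot deg [0.02 0.   0.04] min rows 0.0
11.6
dpos cm [-8.96 -0.    0.02] drot deg [0.02 0.   0.04] min rows 1.4
```

play_rows:
  targets:
    - {"delta_pos": [-2,0,0],"delta_rot": [0,0,0],"grip": 3}
    - {"delta_pos": [-5,0,-1],"delta_rot": [0,5,0],"grip": 3}
    - {"delta_pos": [-8,0,-4],"delta_rot": [0,15,0],"grip": 3}
    - {"delta_pos": [-9,0,-8],"delta_rot": [0,25,0],"grip": 3}
    - {"delta_pos": [-9,0,-11],"delta_rot": [0,35,0],"grip": 3}

```text
clock: 12.22
ee_pos: [582.5, 281.7, 307.9]
tcp_rot: [-0.408, -3.115, -0.005]
wrist_force: [1.1, -0.3, -3.8]
opening: 38.2
```

```bash
python3 - <<'E'
from h import *; from bench import sense
st=sense(); print(st["ee_pos"],st["joint_positions"])
delta(st,(630,190,290),yawdown(115))
E
```

```text
[582.50584002 281.6529815  307.89384253] [ 0.32703998  0.23247176  1.35417417  0.00291787  1.55353577 -0.98344406]
dpos cm [-6.95 -7.64  1.76] drot deg [ 0.16 -0.1  50.08] min rows 4.7
```

play_rows:
  targets:
    - {"delta_pos": [-1.2,-2,0.3],"delta_rot": [0,0,10],"grip": 3}
    - {"delta_pos": [-2.5,-4,0.6],"delta_rot": [0,0,20],"grip": 3}
    - {"delta_pos": [-3.8,-6,1],"delta_rot": [0,0,30],"grip": 3}
    - {"delta_pos": [-5,-8,1.3],"delta_rot": [0,0,40],"grip": 3}
    - {"delta_pos": [-6.2,-10.5,1.7],"delta_rot": [0,0,50],"grip": 3}

```text
clock: 12.85
ee_pos: [614.8, 163.2, 286.4]
tcp_rot: [1.693, 2.645, -0.0]
wrist_force: [-0.2, -0.1, -2.9]
opening: 37.9
```

```bash
python3 - <<'E'
from h import *; from bench import sense
st=sense(); print(st["ee_pos"],st["joint_positions"])
delta(st,(610,20,290),yawdown(64))
E
```

```text
[614.8081703  163.15612836 286.44917741] [ 1.35987027e-01  2.13815035e-01  1.41526744e+00 -8.72987677e-04
  1.51193713e+00 -2.95811332e-01]
dpos cm [-12.8   -6.43  -0.34] drot deg [4.000e-02 5.000e-02 5.074e+01] min rows 4.7
```

play_rows:
  targets:
    - {"delta_pos": [-2.6,-1.3,0],"delta_rot": [0,0,10.2],"grip": 3}
    - {"delta_pos": [-5.2,-2.6,0],"delta_rot": [0,0,20.3],"grip": 3}
    - {"delta_pos": [-7.7,-3.9,0],"delta_rot": [0,0,30.5],"grip": 3}
    - {"delta_pos": [-10.2,-5.2,0],"delta_rot": [0,0,40.6],"grip": 3}
    - {"delta_pos": [-12.8,-6.5,0],"delta_rot": [0,0,50.7],"grip": 3}

```text
clock: 13.48
ee_pos: [609.7, 19.3, 286.6]
tcp_rot: [2.663, 1.665, -0.0]
wrist_force: [0.2, -0.5, -2.9]
opening: 37.3
```

```bash
cat >> h.py <<'E'
S=np.array([481.1,-317.8]); YS=12.5
def dock(hz,S=S,ys=YS,dx=0.,off=18.): # TCP so that foot is hz above pocket floor; dx = grasp ahead of scanner_grip along nose
    a=np.radians(ys); return np.r_[S+(5+dx)*np.array([np.cos(a),np.sin(a)]),8+hz+124-off]
E
python3 - <<'E'
from h import *; from bench import sense
st=sense(); print(st["ee_pos"],st["joint_positions"])
print(dock(100)); delta(st,(560,-150,260),yawdown(12.5))
E
```

```text
[609.70290934  19.27918257 286.59529511] [-9.70408185e-02  1.50714688e-01  1.48676145e+00 -9.89411966e-04
  1.50360450e+00  3.56411456e-01]
[ 485.98148004 -316.71780193  214.        ]
dpos cm [-17.39   2.94   2.67] drot deg [6.000e-02 2.000e-02 5.152e+01] min rows 4.8
```

play_rows:
  targets:
    - {"delta_pos": [-3.5,0.6,0.5],"delta_rot": [0,0,10.3],"grip": 3}
    - {"delta_pos": [-7,1.2,1],"delta_rot": [0,0,20.6],"grip": 3}
    - {"delta_pos": [-10.5,1.8,1.6],"delta_rot": [0,0,31],"grip": 3}
    - {"delta_pos": [-14,2.4,2.1],"delta_rot": [0,0,41.3],"grip": 3}
    - {"delta_pos": [-17.4,2.9,2.7],"delta_rot": [0,0,51.5],"grip": 3}

```text
clock: 14.1
ee_pos: [560.2, -150.4, 259.7]
tcp_rot: [3.122, 0.342, 0.001]
wrist_force: [0.6, -0.8, -3.4]
opening: 38.0
```

```bash
python3 - <<'E'
from h import *; from bench import sense
st=sense(); print(st["ee_pos"],st["joint_positions"])
print(dock(70)); delta(st,dock(70),yawdown(12.5))
E
```

```text
[ 560.22015296 -150.40612559  259.66109087] [-3.97630165e-01  9.04077615e-02  1.60244810e+00 -9.85284014e-04
  1.44771919e+00  9.54915617e-01]
[ 485.98148004 -316.71780193  184.        ]
dpos cm [-10.85  14.62   7.58] drot deg [ 0.08 -0.02  0.01] min rows 3.2
```

play_rows:
  targets:
    - {"delta_pos": [-2.7,3.6,1],"delta_rot": [0,0,0],"grip": 3}
    - {"delta_pos": [-5.4,7.2,3],"delta_rot": [0,0,0],"grip": 3}
    - {"delta_pos": [-8,10.8,5],"delta_rot": [0,0,0],"grip": 3}
    - {"delta_pos": [-10.8,14.6,7],"delta_rot": [0,0,0],"grip": 3}
    - {"delta_pos": [-10.8,14.6,7.6],"delta_rot": [0,0,0],"grip": 3}

```text
clock: 14.72
ee_pos: [485.4, -317.9, 182.0]
tcp_rot: [-3.123, -0.345, 0.004]
wrist_force: [0.6, -0.2, -2.7]
opening: 37.7
```

play_rows:
  targets:
    - {"delta_pos": [0,0,0],"delta_rot": [0,0,0],"grip": 3}
    - {"delta_pos": [0,0,0],"delta_rot": [0,0,0],"grip": 3}
    - {"delta_pos": [0,0,0],"delta_rot": [0,0,0],"grip": 3}
    - {"delta_pos": [0,0,0],"delta_rot": [0,0,0],"grip": 3}
    - {"delta_pos": [0,0,0],"delta_rot": [0,0,0],"grip": 3}

```text
clock: 15.35
ee_pos: [487.9, -315.0, 183.9]
tcp_rot: [3.121, 0.352, 0.0]
wrist_force: [0.1, -0.3, -3.8]
opening: 37.7
```

```bash
python3 - <<'E'
from mk import *; from bench import sense,vision
st=sense(); print(st["ee_pos"],st["joint_positions"])
delta(st,dock(70),yawdown(12.5))
for n in ("side","top"):
    c=vision.camera(n); np.savez(f"pics/{n}3.npz",**c)
P=spts(st["ee_pos"],st["tcp_rot"])
mark("pics/side3.npz",(245,310,100,165),9,P,"pics/m3.png");mark("pics/top3.npz",(310,370,180,245),9,P,"pics/m4.png")
E
```

```text
[ 487.91741635 -315.04430147  183.90782849] [-7.09003402e-01  1.45261423e-01  1.68622019e+00 -1.51023366e-04
  1.30957395e+00  6.36982945e-01]
dpos cm [-0.23  0.12 -0.01] drot deg [ 0.03 -0.01  0.38] min rows 0.0
```

View pics/m3.png

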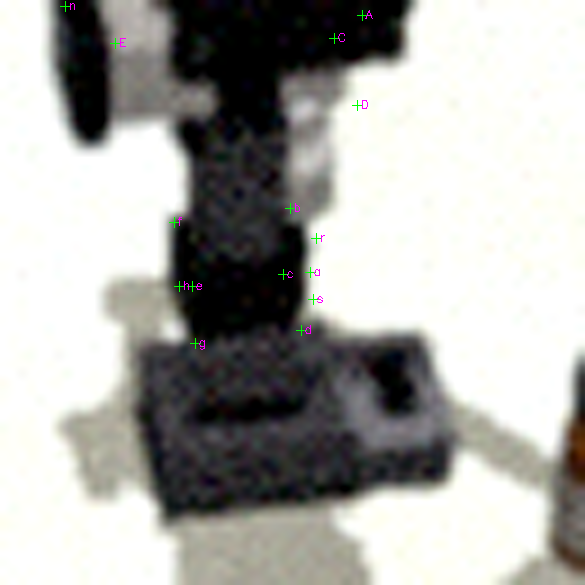

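View pics/m4.png

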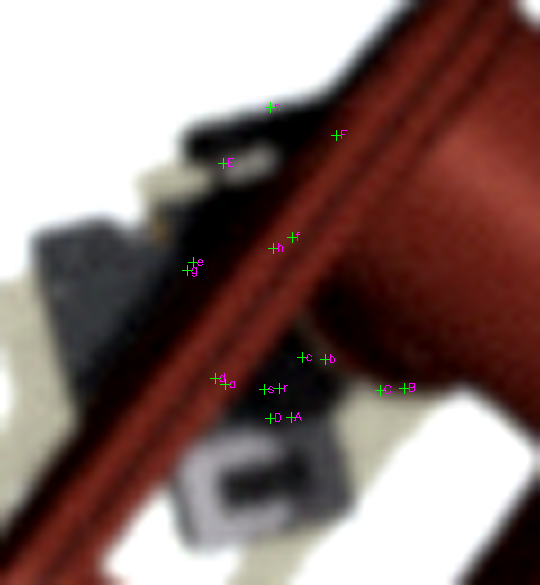

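```bash
python3 - <<'E'
from mk import *; from bench import sense
st=sense(); c=load("pics/side3.npz"); g=cv2.cvtColor(c["pixels"],cv2.COLOR_RGB2GRAY).astype(float)
r=R.from_rotvec(st["tcp_rot"]).as_matrix(); x=r[:,0];z=-r[:,2];y=np.cross(z,x)
def cross(row,u0,u1):  # from dark at u0 to bright at u1
    us=np.arange(u0,u1,np.sign(u1-u0)); v=g[row,us]; th=(v.min()+v.max())/2
    i=np.argmax(v>th); return us[i-1]+(th-v[i-1])/(v[i]-v[i-1])*np.sign(u1-u0)
def hull(boxes,row,dx):
    G=st["ee_pos"]+18*z+dx*x; P=[]
    out=[]
    for (x0,x1,y0,y1,z0,z1) in boxes:
        Q=proj(c,np.array([G+a*x+b*y+d*z for a in(x0,x1) for b in (y0,y1) for d in (z0,z1)])).astype(np.float32)
        h=cv2.convexHull(Q)[:,0]; n=len(h)
        for i in range(n):
            p,q=h[i],h[(i+1)%n]
            if (p[1]-row)*(q[1]-row)<=0 and p[1]!=q[1]: out.append(p[0]+(row-p[1])/(q[1]-p[1])*(q[0]-p[0]))
    return min(out),max(out)
foot=[(-27,17,-18,18,-120,-90)]; rib=foot+[(-33,-27,-5,5,-120,-90)]
for row in range(125,136):
    print(row,"obs",round(cross(row,271,258),2),round(cross(row,271,288),2),"pred",[np.round(hull(b,row,dx),2).tolist() for dx in (0,2) for b in (foot,rib)])
hd=[(-22,12,-14,14,-100,-19)]
for row in range(114,123): print(row,"obs",round(cross(row,271,260),2),"pred",np.round(hull(hd,row,0),2))
E
```

```text
125 obs 263.53 278.49 pred [[263.94000244140625, 277.92999267578125], [263.94000244140625, 279.7699890136719], [263.3500061035156, 277.32000732421875], [263.3500061035156, 279.1600036621094]]
126 obs 263.48 278.62 pred [[263.92999267578125, 278.239990234375], [263.92999267578125, 280.0899963378906], [263.3399963378906, 277.6300048828125], [263.3399963378906, 279.4700012207031]]
127 obs 263.44 278.79 pred [[263.9200134277344, 278.54998779296875], [263.9200134277344, 280.05999755859375], [263.3299865722656, 277.94000244140625], [263.3299865722656, 279.4700012207031]]
128 obs 263.46 278.62 pred [[263.9100036621094, 278.8699951171875], [263.9100036621094, 280.010009765625], [263.32000732421875, 278.25], [263.32000732421875, 279.4200134277344]]
129 obs 263.46 278.44 pred [[263.8999938964844, 279.1300048828125], [263.8999938964844, 279.95001220703125], [263.30999755859375, 278.5400085449219], [263.30999755859375, 279.3599853515625]]
130 obs 263.4 278.44 pred [[263.8800048828125, 279.0799865722656], [263.8800048828125, 279.8900146484375], [263.29998779296875, 278.489990234375], [263.2999877
[... 588 characters left out ...]
obs 264.49 278.24 pred [[264.9200134277344, 278.8599853515625], [264.9200134277344, 278.8599853515625], [264.30999755859375, 278.2799987792969], [264.30999755859375, 278.2799987792969]]
135 obs 264.91 278.35 pred [[265.19000244140625, 278.80999755859375], [265.19000244140625, 278.80999755859375], [264.5799865722656, 278.2200012207031], [264.5799865722656, 278.2200012207031]]
114 obs 263.8 pred [265.82 278.1 ]
115 obs 264.23 pred [265.81 278.06]
116 obs 264.66 pred [265.79 278.01]
117 obs 265.23 pred [265.77 277.96]
118 obs 265.36 pred [265.76 277.91]
119 obs 265.45 pred [265.74 277.86]
120 obs 265.39 pred [265.72 277.81]
121 obs 265.48 pred [265.71 277.76]
122 obs 265.36 pred [265.69 277.71]
```

```bash
sed -i 's/^S=np.array.*/S=np.array([481.3,-317.8]); YS=12.5/; s/dx=0.,off=18.): # TCP/dx=-1.6,off=18.): # TCP/' h.py; python3 - <<'E'
from h import *; from bench import sense
st=sense(); print(dock(32)); delta(st,dock(32),yawdown(12.5))
E
```

```text
[ 484.61940642 -317.06410531  146.        ]
dpos cm [-0.34  0.11  3.77] drot deg [0.01 0.   0.36] min rows 0.6
```

play_rows:
  targets:
    - {"delta_pos": [-0.3,0.1,0.8],"delta_rot": [0,0,0.4],"grip": 3}
    - {"delta_pos": [-0.3,0.1,1.8],"delta_rot": [0,0,0.4],"grip": 3}
    - {"delta_pos": [-0.3,0.1,2.8],"delta_rot": [0,0,0.4],"grip": 3}
    - {"delta_pos": [-0.3,0.1,3.7],"delta_rot": [0,0,0.4],"grip": 3}
    - {"delta_pos": [-0.3,0.1,3.7],"delta_rot": [0,0,0.4],"grip": 3}

```text
clock: 16.08
ee_pos: [484.3, -316.4, 145.2]
tcp_rot: [-3.121, -0.34, 0.003]
wrist_force: [0.7, 0.3, -2.9]
opening: 37.6
```

play_rows:
  targets:
    - {"delta_pos": [0,0,0],"delta_rot": [0,0,0],"grip": 3}
    - {"delta_pos": [0,0,0],"delta_rot": [0,0,0],"grip": 3}
    - {"delta_pos": [0,0,0],"delta_rot": [0,0,0],"grip": 3}
    - {"delta_pos": [0,0,0],"delta_rot": [0,0,0],"grip": 3}
    - {"delta_pos": [0,0,0],"delta_rot": [0,0,0],"grip": 3}

```text
clock: 16.7
ee_pos: [485.0, -317.0, 146.7]
tcp_rot: [3.123, 0.341, 0.0]
wrist_force: [0.3, -0.1, -2.9]
opening: 38.1
```

```bash
python3 - <<'E'
from mk import *; from bench import sense,vision
st=sense(); delta(st,dock(32),yawdown(12.5))
c=vision.camera("side"); np.savez("pics/side4.npz",**c)
P=spts(st["ee_pos"],st["tcp_rot"],dx=1.6)
mark("pics/side4.npz",(250,305,110,160),11,P,"pics/m5.png")
E
```

```text
dpos cm [-0.04  0.    0.07] drot deg [ 0.01 -0.   -0.05] min rows 0.0
```

View pics/m5.png

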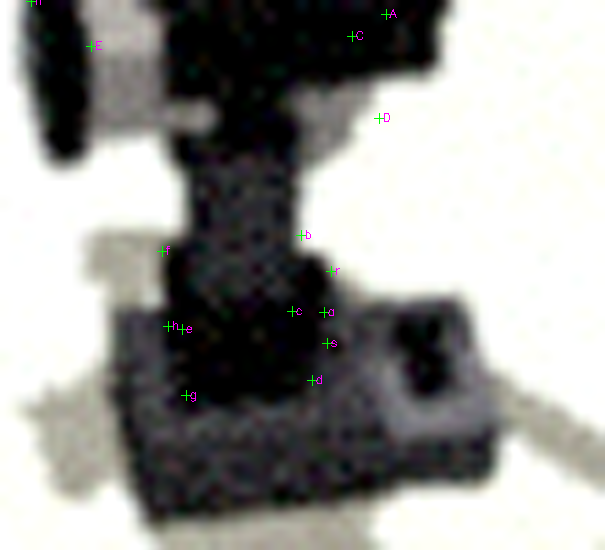

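play_rows:
  targets:
    - {"delta_pos": [-0.04,0,0.3],"delta_rot": [0,0,0],"grip": 3}
    - {"delta_pos": [-0.04,0,0.6],"delta_rot": [0,0,0],"grip": 3}
    - {"delta_pos": [-0.04,0,0.9],"delta_rot": [0,0,0],"grip": 3}
    - {"delta_pos": [-0.04,0,1.1],"delta_rot": [0,0,0],"grip": 3}
    - {"delta_pos": [-0.04,0,1.1],"delta_rot": [0,0,0],"grip": 3}

```text
clock: 17.38
ee_pos: [484.4, -316.9, 135.3]
tcp_rot: [-3.123, -0.341, 0.001]
wrist_force: [-0.4, 0.6, -3.3]
opening: 37.8
```

```bash
python3 - <<'E'
from h import *; from bench import sense
st=sense(); delta(st,dock(20),yawdown(12.5)); print(st["ee_pos"],st["wrist_force"],st["wrist_torque"])
E
```

```text
dpos cm [0.02 0.02 0.13] drot deg [-0.02  0.02 -0.05] min rows 0.0
[ 484.38262725 -316.90670566  135.31294757] [-0.39022077  0.56165471 -3.32704055] [ 0.02100376  0.00291947 -0.02063494]
```

play_rows:
  targets:
    - {"delta_pos": [0,0,0.4],"delta_rot": [0,0,0],"grip": 3}
    - {"delta_pos": [0,0,0.8],"delta_rot": [0,0,0],"grip": 3}
    - {"delta_pos": [0,0,1.2],"delta_rot": [0,0,0],"grip": 3}
    - {"delta_pos": [0,0,1.6],"delta_rot": [0,0,0],"grip": 3}
    - {"delta_pos": [0,0,1.8],"delta_rot": [0,0,0],"grip": 3}

```text
clock: 18.0
ee_pos: [484.4, -316.9, 117.2]
tcp_rot: [-3.123, -0.341, 0.001]
wrist_force: [0.8, 0.6, -2.2]
opening: 37.8
```

```bash
python3 - <<'E'
from h import *; from bench import sense
st=sense(); delta(st,dock(0),yawdown(12.5)); print(st["ee_pos"],st["wrist_force"],st["wrist_torque"])
E
```

```text
dpos cm [0.02 0.02 0.32] drot deg [-0.02  0.02 -0.05] min rows 0.1
[ 484.37973996 -316.91620702  117.1920901 ] [ 0.79080114  0.55031033 -2.18683886] [ 0.04385108  0.0622961  -0.00166554]
```

play_rows:
  targets:
    - {"delta_pos": [0,0,0.1],"delta_rot": [0,0,0],"grip": 3}
    - {"delta_pos": [0,0,0.2],"delta_rot": [0,0,0],"grip": 3}
    - {"delta_pos": [0,0,0.2],"delta_rot": [0,0,0],"grip": 3}
    - {"delta_pos": [0,0,0.3],"delta_rot": [0,0,0],"grip": 3}
    - {"delta_pos": [0,0,0.3],"delta_rot": [0,0,0],"grip": 3}

```text
clock: 18.62
ee_pos: [484.5, -317.0, 114.6]
tcp_rot: [3.123, 0.341, -0.0]
wrist_force: [0.2, 0.3, -1.8]
opening: 38.1
```

```bash
python3 - <<'E'
from h import *; from bench import sense
st=sense(); delta(st,dock(0),yawdown(12.5)); print(st["ee_pos"],st["wrist_force"],st["wrist_torque"])
E
```

```text
dpos cm [0.01 0.01 0.06] drot deg [ 0.    0.   -0.05] min rows 0.0
[ 484.52160194 -317.02768377  114.59737538] [ 0.18873866  0.28676805 -1.79040561] [-0.02626871  0.03686631  0.02039486]
```

play_rows:
  targets:
    - {"delta_pos": [0,0,0.1],"delta_rot": [0,0,0],"grip": 3}
    - {"delta_pos": [0,0,0.1],"delta_rot": [0,0,0],"grip": 3}
    - {"delta_pos": [0,0,0.1],"delta_rot": [0,0,0],"grip": 3}
    - {"delta_pos": [0,0,0.1],"delta_rot": [0,0,0],"grip": 3}
    - {"delta_pos": [0,0,0.1],"delta_rot": [0,0,0],"grip": 3}

```text
clock: 19.25
ee_pos: [484.8, -317.2, 114.0]
tcp_rot: [3.123, 0.34, 0.001]
wrist_force: [-0.2, 0.2, 1.4]
opening: 37.6
```

play_rows:
  targets:
    - {"delta_pos": [0,0,0],"delta_rot": [0,0,0],"grip": 4.5}
    - {"delta_pos": [0,0,0],"delta_rot": [0,0,0],"grip": 5.5}
    - {"delta_pos": [0,0,0],"delta_rot": [0,0,0],"grip": 6.5}
    - {"delta_pos": [0,0,0],"delta_rot": [0,0,0],"grip": 7.5}
    - {"delta_pos": [0,0,0],"delta_rot": [0,0,0],"grip": 8}

```text
clock: 19.88
ee_pos: [484.5, -317.0, 113.6]
tcp_rot: [3.123, 0.341, -0.0]
wrist_force: [0.8, -0.2, 0.5]
opening: 75.9
```

play_rows:
  targets:
    - {"delta_pos": [0,0,0],"delta_rot": [0,0,0],"grip": 8.5}
    - {"delta_pos": [0,0,-1],"delta_rot": [0,0,0],"grip": 8.5}
    - {"delta_pos": [0,0,-3],"delta_rot": [0,0,0],"grip": 8.5}
    - {"delta_pos": [0,0,-6],"delta_rot": [0,0,0],"grip": 8.5}
    - {"delta_pos": [0,0,-10],"delta_rot": [0,0,0],"grip": 8.5}

```text
clock: 20.5
ee_pos: [484.3, -316.8, 215.5]
tcp_rot: [-3.123, -0.341, 0.0]
wrist_force: [1.4, -0.5, -0.0]
opening: 84.8
```

```bash
python3 - <<'E'
from h import *; from bench import sense
st=sense(); delta(st,[300,-480,260],yawdown(12.5)); print(st["ee_pos"],st["wrist_force"],st["opening"])
E
```

```text
dpos cm [-21.52  11.96  -4.45] drot deg [-0.    0.01 -0.05] min rows 4.0
[ 484.33331802 -316.84388601  215.46591464] [ 1.38232438 -0.52775762 -0.04494001] 84.76880968014359
```

play_rows:
  targets:
    - {"delta_pos": [-3,1,-2],"delta_rot": [0,0,0],"grip": 8.5}
    - {"delta_pos": [-8,4,-4.5],"delta_rot": [0,0,0],"grip": 8.5}
    - {"delta_pos": [-13,7,-4.5],"delta_rot": [0,0,0],"grip": 8.5}
    - {"delta_pos": [-18,10,-4.5],"delta_rot": [0,0,0],"grip": 8.5}
    - {"delta_pos": [-21.5,12,-4.5],"delta_rot": [0,0,0],"grip": 8.5}

```text
clock: 21.12
ee_pos: [298.6, -482.4, 260.9]
tcp_rot: [3.12, 0.338, 0.001]
wrist_force: [0.3, 0.4, 0.6]
opening: 84.9
```

play_rows:
  targets:
    - {"delta_pos": [0,0,0],"delta_rot": [0,0,0],"grip": 8.5}
    - {"delta_pos": [0,0,0],"delta_rot": [0,0,0],"grip": 8.5}
    - {"delta_pos": [0,0,0],"delta_rot": [0,0,0],"grip": 8.5}
    - {"delta_pos": [0,0,0],"delta_rot": [0,0,0],"grip": 8.5}
    - {"delta_pos": [0,0,0],"delta_rot": [0,0,0],"grip": 8.5}

```text
clock: 21.75
ee_pos: [301.0, -480.1, 258.7]
tcp_rot: [3.123, 0.342, -0.0]
wrist_force: [1.2, 0.1, -0.8]
opening: 85.0
```

```bash
python3 - <<'E'
from mk import *; from bench import sense,vision
st=sense(); print(st["ee_pos"],st["clock"])
for n in ("side","top"):
    c=vision.camera(n); np.savez(f"pics/{n}9.npz",**c)
    cv2.imwrite(f"pics/{n}9.png",cv2.resize(c["pixels"][:,:,::-1],None,fx=1.5,fy=1.5,interpolation=cv2.INTER_CUBIC))
    P=cloud(c); z=P[...,2]
    m=(abs(P[...,0]-487)<70)&(abs(P[...,1]+316)<60)&(z>135)&(z<170); q=P[m]
    print(n,m.sum(),np.median(z[m]),np.percentile(z[m],[10,50,90]),cv2.minAreaRect(q[:,:2].astype(np.float32)))
# predicted docked
p=dock(0,dx=0); P=spts(p,yawdown(12.5).as_rotvec())
mark("pics/side9.npz",(240,310,90,165),8,P,"pics/m9s.png");mark("pics/top9.npz",(310,370,180,245),9,P,"pics/m9t.png")
# change of orange centroids
for n in ("top","side"):
  for k in "09":
    c=load(f"pics/{n}{k}.npz"); hsv=cv2.cvtColor(c["pixels"],cv2.COLOR_RGB2HSV)
    o=((hsv[...,0]<15)&(hsv[...,1]>100)&(hsv[...,2]>70)).astype(np.uint8); kk,l,st2,ce=cv2.connectedComponentsWithStats(o)
    print(n,k,[ce[i].round(1).tolist() for i in range(1,kk) if 30<st2[i,4]<400])
E
```

```text
[ 301.03906448 -480.08548656  258.69644733] 21.75
side 343 148.8119973675948 [139.4078643  148.81199737 151.97105972] ((498.85595703125, -311.64288330078125), (100.34364318847656, 49.32093048095703), 13.261801719665527)
top 429 149.85823912224419 [144.30849984 149.85823912 154.2352904 ] ((495.61346435546875, -310.42486572265625), (100.84187316894531, 46.20990753173828), 10.0160493850708)
top 0 [[222.0, 239.4], [185.0, 247.8], [132.2, 248.5]]
top 9 [[222.0, 239.4], [185.0, 247.8], [132.2, 248.5]]
side 0 [[294.2, 215.2], [304.8, 256.3], [305.6, 325.4]]
side 9 [[294.2, 215.2], [304.8, 256.3], [305.7, 325.4]]
```

View pics/m9s.png

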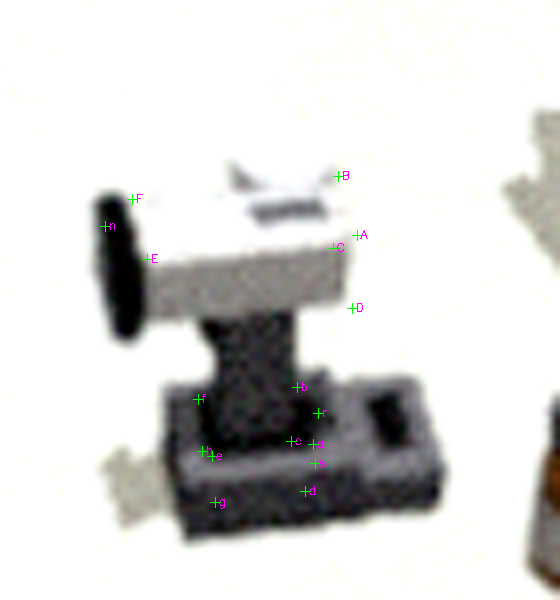

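View pics/m9t.png

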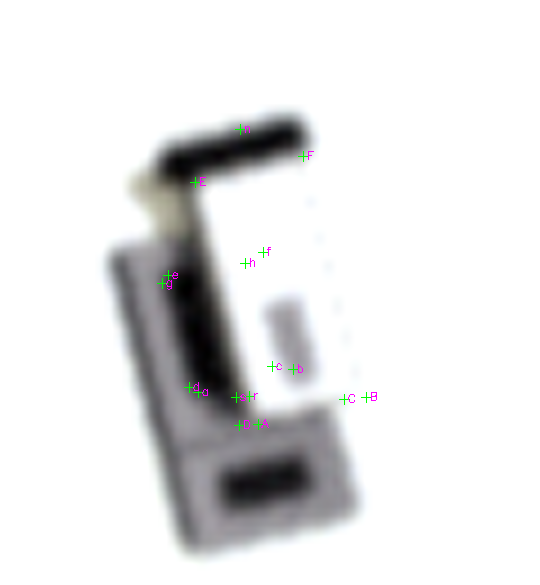

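View pics/top9.png

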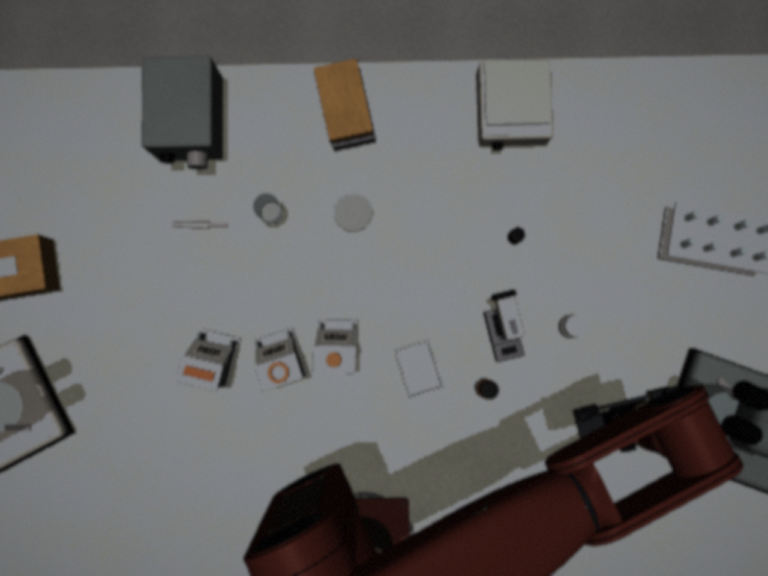

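View pics/side9.png

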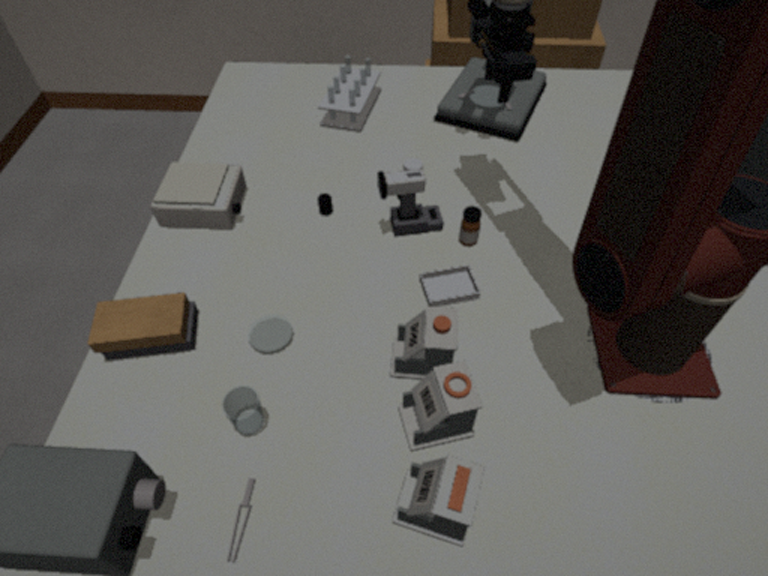

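```bash
python3 - <<'E'
from bench import sense, robot
s=sense(); print(s["wrist_force"],abs(s["joint_vel"]).max()); print(robot.close_job())
E
```

```text
[ 0.44365306  0.60926794 -0.38717276] 0.0034282842524557813
the job is handed in; nothing more can be done
None
```

I read the label on the copper-bar station, put the scanner in its charging cradle, let go, and handed the job in at about 22 s.

- **Reading:** I held the nose about 100 mm from the label's middle, square and unrolled to within 0.1° by the robot's own pose. It stayed still for more than 2.5 s. The label position agreed within about 1 mm between the two cameras.
- **Docking:** The scanner slid into the pocket without resistance and I felt light contact, about 4 N, at the floor. The head top now measures about 8 mm higher than when the scanner stood on the bench. That is the height of the pocket floor, so it is fully home. Head direction matches the cradle's (10–13° measured, about 12.5° expected), with the rib on the notch side.
- **Everything else:** The stations' copper pieces sit at the same pixels before and after, to 0.1 px. The other loose things I compared by eye only, and they look unmoved. The arm is parked clear with the gripper open.
- **Checks that disagreed:**
  - A rough depth fit of the head's top, taken just before the scan, suggested about 11° of pitch. I put that down to mixed edge pixels, because the foot's position ruled out more than 1–2°.
  - The scanner sat about 1.6 mm further forward in the jaws than planned. I corrected for that before docking but not for the scan, where it only shortens the distance.

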